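# Post the retained sample packs and bar the drop box

### The job

Put the retained sample packs into custody: lay each cuvette pack that is on the worktop on the narrow loading rail of the drop box and push it through the sprung flap, so that it drops inside and the flap swings shut behind it. When all are in, bar the mouth: set the locking bar's hub on the keyed spindle with its arm swung out towards you, turn it in under the keeper until its tab drops into the keyway and it sits fully home, and let go. Leave the vial, the dropper bottle and the tape roll standing where they are.

Things in the scene. Friction and masses are not known exactly. Their poses are not given: they have to be found in the camera images.
- drop_box: grey sheet-steel sample drop box fixed to the worktop, 190 mm wide (y -65 to 125 mm), 195 mm deep, roof at 206 mm. Origin: on the worktop directly below its mouth; +x points into the box, +y to the left seen from the robot, z up. The front wall is at x = 0; rail, spindle and keeper stand in front of it. Coordinates in the other entries that say 'of the box' are in this frame.
- flap (a joint): flap closing the mouth from inside: a polished 49 x 45 mm aluminium plate hinged along its upper edge, at z = 193 mm of the box. 0 = hanging shut; grows as it is pushed inwards (to 1.45 rad). It opens inwards only; a light spring (under 1 N at its lower edge) swings it shut once nothing is within 45 mm behind the front wall at its height.
- mouth (a point): middle of the lower edge of the mouth, where the rail's top meets the flap (z = 145 mm). The mouth is 52 mm wide and 48 mm high, so a pack passes lying flat or on its long side; 16 mm flared guides stand before it. Right behind it a polished chute drops away: a pack pushed in until its rear end is within 10 mm of the mouth slides down and clears the flap by itself.
- rail_end (a point): middle of the outer end of the loading rail's top surface. The rail is level, 30 mm wide, 10 mm thick, at z = 145 mm, and runs 125 mm straight to the mouth; open at both sides, so fingers can straddle it.
- spindle (a point): keyed upright spindle, 50 mm in front of the box's front wall and 72 mm left of the rail's middle. This point: on its axis, on the 38 mm flange where the bar's hub rests when home (z = 149 mm). Up to z = 167 mm it is 22 mm in diameter with one keyway, 8 mm wide, 6 mm deep, open at the top, facing -x of the box; above that a 10 mm pin goes on to z = 191 mm.
- keeper (a point): keeper on the box's front, right of the rail: a back stop (y -46 to -60 mm, front face at x = -41 mm of the box, z 145 to 181 mm) with a lip overhanging forward to x = -67 mm at z 175 to 181 mm. This point: middle of the lip's front lower edge. The lip bars the way from above, so the bar's tip is swung in below it from the robot's side until the arm meets the back stop.
- bar: locking bar of dark steel, 160 g, lying on the worktop at the start: a ring hub (outside 40 mm, bore 26 mm, 16 mm high) with an arm 14 mm wide, 12 mm high, its underside level with the hub's. Origin: on the hub's axis at the underside; +x along the arm (tip at x = 132 mm), z up. When home its +x points along -y of the box, the arm across the rail.
- bar_tab (a point): the tab inside the bar's bore, at -y of the bar: 5 mm wide, in the upper half of the bore (8 to 16 mm above the underside), reaching inwards to 7.7 mm from the axis; this point is its middle. Off the keyway it rides on the spindle's 22 mm shoulder, the bar 10 mm above home (arm at z 159 to 171 mm), where it can be turned and its tip passes under the lip.
- bar_hub (a point): point on the axis of the bar's hub at the underside (the same point as the origin of body bar)
- bar_grip (a point): middle of the black grip that stands on the bar's arm, 52 mm from the hub's axis and 28 mm above the underside; it is 44 mm long (along the arm), 11 mm thick (across it) and reaches from 12 to 42 mm above the underside
- sample_vial: small glass vial with white cap, 23 mm in diameter, 52 mm high, standing on the worktop; a bystander; origin at its underside
- drops_bottle: square black dropper bottle with blue cap, 29 x 29 x 57 mm, standing on the worktop; a bystander; origin at its underside
- roll: roll of adhesive tape lying flat, 96 mm in diameter, 25 mm high; a bystander; origin at its underside
- pack1_mid (a point): pack of sample cuvettes, blue lid on a pale body, 40 x 74 x 25 mm, 60 g, lying flat at the start (40 mm along its x, 74 mm along y, 25 mm high along z). This point is its centre, 12.5 mm above its underside. Three or four of the five packs are present; the others are absent (None).
- pack2_mid (a point): pack of sample cuvettes, blue lid on a pale body, 40 x 74 x 25 mm, 60 g, lying flat at the start (40 mm along its x, 74 mm along y, 25 mm high along z). This point is its centre, 12.5 mm above its underside. Three or four of the five packs are present; the others are absent (None).
- pack3_mid (a point): pack of sample cuvettes, blue lid on a pale body, 40 x 74 x 25 mm, 60 g, lying flat at the start (40 mm along its x, 74 mm along y, 25 mm high along z). This point is its centre, 12.5 mm above its underside. Three or four of the five packs are present; the others are absent (None).
- pack4_mid (a point): pack of sample cuvettes, blue lid on a pale body, 40 x 74 x 25 mm, 60 g, lying flat at the start (40 mm along its x, 74 mm along y, 25 mm high along z). This point is its centre, 12.5 mm above its underside. Three or four of the five packs are present; the others are absent (None).
- pack5_mid (a point): pack of sample cuvettes, blue lid on a pale body, 40 x 74 x 25 mm, 60 g, lying flat at the start (40 mm along its x, 74 mm along y, 25 mm high along z). This point is its centre, 12.5 mm above its underside. Three or four of the five packs are present; the others are absent (None).

How it is judged:
By the outcome, as a careful person would: the job done as asked, in the order asked, and still so for the second after the job is handed in, with the robot touching nothing.
Of pack1, pack2, pack3, pack4, pack5 only 3 to 4 are there at a start; the rules pass over those that are not, and their reading is None.
At some moment in a run one of pack1, pack2, pack3, pack4, pack5, bar may be knocked a few centimetres aside while the robot is not near it.
It also fails if it takes over 210 s, if anything falls off the work surface, if the arm or the gripper's body presses on something with over 40 N, if the wrist force passes 120 N, or if a joint passes its speed limit or range.

### The arm

A 6-joint arm with a two-finger parallel gripper is mounted at the origin on a cart in front of the work surface, level with it; the furniture and walls round the work are solid. World frame = base frame: x ahead of the robot, y to its left, z up, the work surface at z = 0. Lengths are in m, angles in rad, forces in N, time in s.
With the tool pointing down it reaches from about 0.325 to 0.775 m from the base axis. Payload 9.3 kg.
Tool frame: the origin (TCP) lies at the very end of the fingers, on their centre line; the grasp point (between the pads) lies 19 mm behind it; z points along the fingers, y is the line along which they close (so a half turn about z gives the same grasp; the last joint's range is limited). The gripper opens to 85 mm and grips with 20 to 120 N. Pads are 22 mm wide; open, the fingers measure 114 mm over their backs; the gripper's body (76 mm by 85 mm) begins 54 mm behind the grasp point. The pads swing forward as they close: fully open they stand 13 mm farther back than shut.
Start: joints at [-1.463, 0.259, 0.021, 1.334, 0, 1.418], TCP at [0.142, -0.531, 0.231] pointing down, gripper open.
Joint ranges: [-3.04, 3.04], [-0.91, 1.82], [-1.04, 1.36], [-1.92, 1.95], [-1.52, 1.45], [-3.14, 3.14]. Speed limits (rad/s): [2.22, 2.22, 2.79, 3.14, 3.14, 3.14].

### API

Orientations are given as a 3x3 rotation matrix whose columns are the frame's x, y, z axes.
In Python, from cell import ctrl gives the robot as it stands.
- The arm moves only by the tool servo_tool, never from a script. Its argument "series" is a list of rows, each a list of 3 entries, a list of its own where there are three numbers: the shift along the tool's x, y, z each as a share of 0.8 m, from -1 to 1, then the turn, a rotation vector about the tool's x, y, z each as a share of 1.5 rad, from -1 to 1, then the closure, from -1 (fully open) to 1 (shut). A call has 1 to 12 rows; each row is the pose to reach, as a shift and turn from the pose commanded when the call began, along the tool's axes at that moment; what a row does not reach only later rows make up. A row lasts 1/8 s, in which the tool goes at most 62.5 mm and 10.7 degrees, less where a joint would pass 70% of its speed; a pose out of reach is approached as far as the arm can. A call with a number of a shift or a turn outside -1 to 1 is refused whole. A call with a gripper value outside its range is refused whole. The fingers move at their own pace and stop on an object; "force" is the grip in N (left out, the last holds). Time passes only in rows, so rows that repeat a pose let the fingers close. It gives the time, the measured TCP pose, the force, the opening and the grip force at its end, in the units of the state.
- ctrl.read_state(): the state, without advancing time (a new reading comes with each control period).
- ctrl.read_camera(name): name is "side" or "top"; returns the picture (384x512x3 uint8, red, green, blue); there is no depth.
- ctrl.camera_info(name): a dict with "mtx" (3x3 intrinsics, pixels), "k1" (the pictures are not rectified: a ray, as slopes to the right and down, at radius r is drawn at 1 + k1 r^2 times it, then the intrinsics apply), "R" (3x3) and "t" (3): a world point X has camera coordinates R X + t. Camera axes: x right, y down, z forward; pixel columns grow to the right and rows downward; lengths in m; the calibration is good to about 2 mm. A picture is of the moment at which its call begins. camera_info takes no time and is no camera call.
- ctrl.close_job(): hands the job in; it is judged then, once.
The state is a dict: "clock": time; "q": joint angles; "dq": joint speeds; "tau": joint torques, N m; "eef_pos": TCP position; "ee_rot": TCP orientation; "wrist_force": force on the tool from outside, world axes, zero at the start; "moment": the same for the moment, N m; "gripper_width": finger opening in m; "grip_force": force on a finger pad.
Only numpy, scipy, OpenCV 4.12 (cv2) and the standard library are available. Lean on these libraries where they do the work, as an engineer would, in place of code of your own. Each camera call takes 0.05 s, during which the arm holds its last target. There are 200 camera calls.

## Working session

There is one attempt and no reset: what is moved stays moved. The work goes in short steps, Python scripts to look and compute and a tool call to move; the robot and the scene stay as the last step left them, time stands still between calls to the robot, and variables do not carry over. Pictures are saved under pics/ and viewed, at most 14 in all, crops included, and the job is handed in when it is done.

Besides the shell and the picture viewer there is one more tool, called after "Request:" as a command line: name --argument value ..., lists and objects as JSON in quotes. servo_tool: Moves the arm, as the interface text tells. Its arguments: {"type":"object","properties":{"series":{"type":"array"},"force":{"type":"number"}},"required":["series"]}

```bash
ls; mkdir -p pics
python3 - <<'E'
from cell import ctrl
import cv2,numpy as np
np.set_printoptions(precision=4,suppress=True)
for n in("top","side"):
    im=ctrl.read_camera(n);cv2.imwrite(f"pics/{n}0.png",im[...,::-1])
    c=ctrl.camera_info(n);print(n,c)
    cv2.imwrite(f"pics/{n}0b.png",cv2.resize(im[...,::-1],(800,600),interpolation=cv2.INTER_CUBIC))
s=ctrl.read_state();print(s)
E
```

```text
pics
top {'mtx': array([[400.8272,   0.    , 267.428 ],
       [  0.    , 400.8272, 187.5071],
       [  0.    ,   0.    ,   1.    ]]), 'k1': -0.07743852530352523, 'R': array([[-0.0008, -0.9999,  0.0109],
       [-0.9938, -0.0004, -0.111 ],
       [ 0.111 , -0.0109, -0.9938]]), 't': array([-0.05  ,  0.5078,  1.3037])}
side {'mtx': array([[363.8164,   0.    , 264.2241],
       [  0.    , 363.8164, 193.4899],
       [  0.    ,   0.    ,   1.    ]]), 'k1': -0.05731566463922038, 'R': array([[-0.856 , -0.5168,  0.0098],
       [-0.252 ,  0.4006, -0.8809],
       [ 0.4514, -0.7566, -0.4732]]), 't': array([0.4075, 0.2597, 0.8787])}
{'clock': 0.1, 'q': array([-1.4626,  0.2591,  0.0208,  1.3337,  0.    ,  1.4182]), 'dq': array([ 0.0008, -0.0002,  0.0031, -0.0004,  0.0018, -0.0009]), 'tau': array([  0.0052, -55.6693,  34.507 ,   0.0117,  -0.0002,   0.    ]), 'eef_pos': array([ 0.1418, -0.5311,  0.2307]), 'ee_rot': array([[ 0.9662,  0.2579, -0.0001],
       [ 0.2579, -0.9662,  0.0012],
       [ 0.0002, -0.0012, -1.    ]]), 'wrist_force': array([0.0696, 0.1688, 0.874 ]), 'moment': array([0.042 , 0.0202, 0.0155]), 'grip_force': 0.0, 'gripper_width': 0.08532493316336731}
```

View pics/top0b.png

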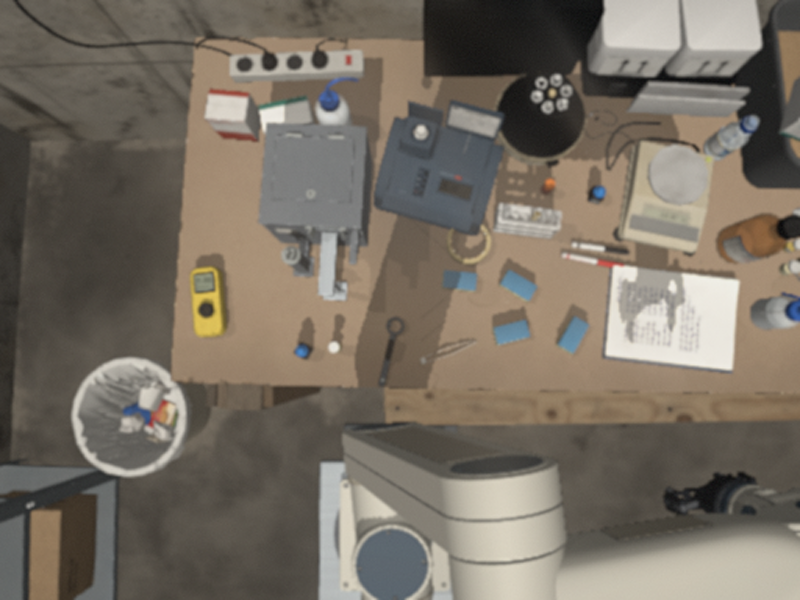

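View pics/side0b.png

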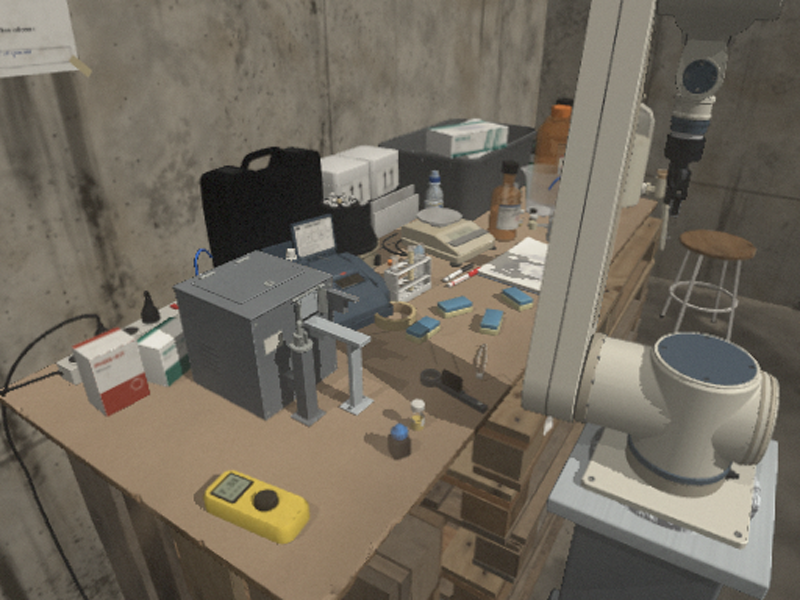

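Top view (800×600) shows four blue packs near (460,281), (519,284), (511,332) and (573,335). The bar hub is at (395,325) with its arm down to (383,383), the rail runs from (328,235) to (335,295), and the bystanders are the vial at (334,347), bottle at (303,351) and roll at (470,241). The side view agrees.

```bash
cat > h.py <<'E'
from cell import ctrl
import cv2,numpy as np
np.set_printoptions(precision=4,suppress=True)
def ray(n,uv):
    c=ctrl.camera_info(n);uv=np.atleast_2d(np.array(uv,float))
    K=c["mtx"];p=(uv-[K[0,2],K[1,2]])/K[0,0];q=p.copy()
    for _ in range(20): q=p/(1+c["k1"]*(q**2).sum(1,keepdims=True))
    d=np.c_[q,np.ones(len(q))]@c["R"]
    return -c["R"].T@c["t"],d
def plane(n,uv,z):
    o,d=ray(n,uv);return o+d*((z-o[2])/d[:,2])[:,None]
def proj(n,X):
    c=ctrl.camera_info(n);x=np.atleast_2d(X)@c["R"].T+c["t"];s=x[:,:2]/x[:,2:]
    s=s*(1+c["k1"]*(s**2).sum(1,keepdims=True));return s*c["mtx"][0,0]+c["mtx"][:2,2]
def shot(n,f=None):
    im=ctrl.read_camera(n)[...,::-1].copy()
    if f: cv2.imwrite(f"pics/{f}.png",im)
    return im
def packs(im,n="top",z=.025,ar=80):
    h=cv2.cvtColor(im,cv2.COLOR_BGR2HSV);m=cv2.inRange(h,(95,90,40),(115,255,255))
    cs,_=cv2.findContours(m,cv2.RETR_EXTERNAL,cv2.CHAIN_APPROX_NONE);out=[]
    for c in cs:
        if cv2.contourArea(c)<ar: continue
        P=plane(n,c[:,0,:],z)[:,:2]
        (cx,cy),(w,hh),a=cv2.minAreaRect((P*1000).astype(np.float32))
        if hh>w: w,hh,a=hh,w,a+90
        M=cv2.moments(c);ctr=plane(n,[M["m10"]/M["m00"],M["m01"]/M["m00"]],z)[0,:2]
        out.append((ctr,w,hh,(a+90)%180-90,(M["m10"]/M["m00"],M["m01"]/M["m00"])))
    return out
E
python3 - <<'E'
from h import *
im=cv2.imread("pics/top0.png")
for p in packs(im): print(p)
cv2.imwrite("pics/c1.png",cv2.resize(im[75:200,160:240],None,fx=4.8,fy=4.8,interpolation=cv2.INTER_CUBIC))
cv2.imwrite("pics/c2.png",cv2.resize(im[190:255,180:300],None,fx=6,fy=6,interpolation=cv2.INTER_CUBIC))
sd=cv2.imread("pics/side0.png")
cv2.imwrite("pics/c3.png",cv2.resize(sd[170:300,110:330],None,fx=3.6,fy=3.6,interpolation=cv2.INTER_CUBIC))
E
```

```text
(array([ 0.4128, -0.376 ]), 48.360294342041016, 29.79513168334961, -28.118412017822266, (365.268921095008, 216.00805152979063))
(array([ 0.4226, -0.2447]), 61.7031135559082, 26.560405731201172, -77.69275283813477, (326.05882352941177, 213.15686274509804))
(array([ 0.5262, -0.2661]), 60.32975387573242, 29.180740356445312, 58.75880813598633, (331.88257575757575, 182.17676767676767))
(array([0.9455, 0.1483]), 75.63203430175781, 38.38521194458008, -12.209854125976562, (210.31958762886597, 62.608247422680414))
```

View pics/c1.png

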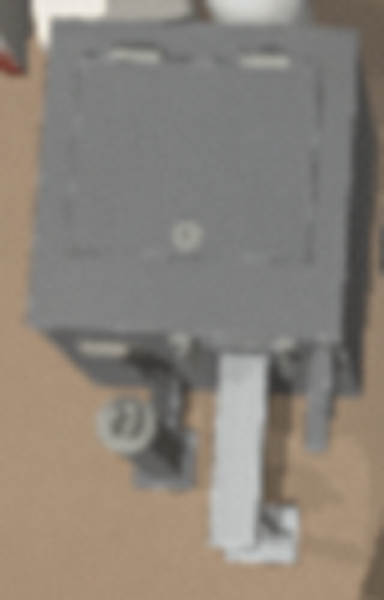

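View pics/c2.png

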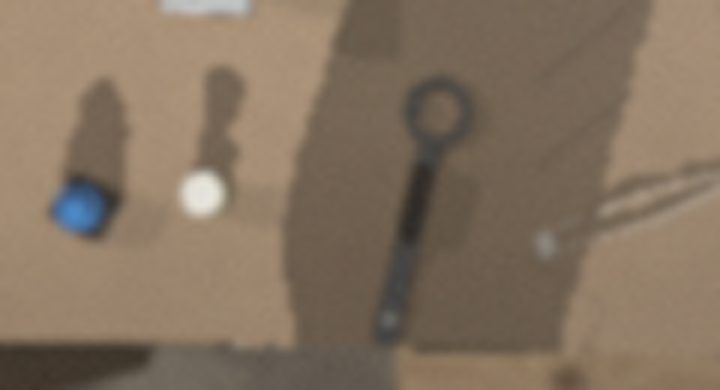

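View pics/c3.png

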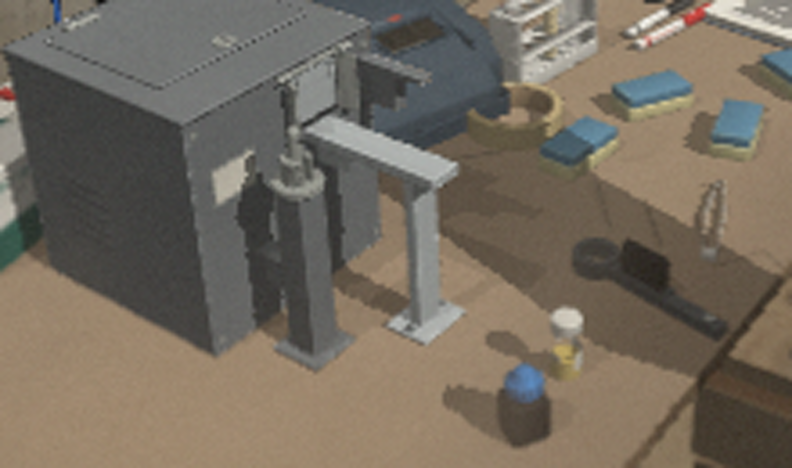

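Crops: rail edges run from (220,353) to (210,545) and (267,353) to (260,545) in c1, with the spindle pin at (127,422) and the box's front roof edge from (30,325) to (342,345). In c2 the bar hub is at (438,110) and its tip at (388,330). c3 shows the four packs flat, one of them in shadow. My blue mask was too strict, so I'll widen it.

```bash
sed -i 's/(95,90,40),(115,255,255)/(92,55,35),(118,255,255)/' h.py
python3 - <<'E'
from h import *
im=cv2.imread("pics/top0.png")
for p in packs(im): print(p)
print("side")
for p in packs(cv2.imread("pics/side0.png"),"side"): print(p)
C1=lambda p:np.array(p)/4.8+[160-.4,75-.4]
C2=lambda p:np.array(p)/6+[180-.4,190-.4]
print("roof",plane("top",C1([(30,325),(342,345),(50,20),(360,28)]),.206))
g=cv2.cvtColor(im,cv2.COLOR_BGR2GRAY)
m=np.zeros_like(g);m[149:189,200:220]=(g[149:189,200:220]>135)*255
L=[];R=[]
for r in range(152,186):
    x=np.where(m[r])[0]; L.append((x[0]-.5,r));R.append((x[-1]+.5,r))
    if r%4==0: print(r,x[0],x[-1])
for E in(L,R):
    P=plane("top",E,.145)[:,:2];f=np.polyfit(P[:,0],P[:,1],1);print("edge",f,P[0],P[-1])
print("railend",plane("top",C1([(212,548),(236,548)]),.145))
print("pin top",plane("top",C1([(127,415),(127,422)]),.191))
print("hub",plane("top",C2([(438,110)]),.016),"tip",plane("top",C2([(388,338),(388,330)]),.012),
 "grip",plane("top",C2([(417,203)]),.035))
S3=lambda p:np.array(p)/3.6+[110-.4,170-.4]
print("side railend corners",plane("side",S3([(458,167),(432,183),(305,125)]),.145))
print("side pintop",plane("side",S3([(294,130)]),.191), "hub",plane("side",S3([(598,253)]),.016))
print("vial",plane("top",C2([(203,193)]),.052),"drops",plane("top",C2([(82,208)]),.057))
E
```

```text
(array([ 0.426 , -0.2484]), 69.15459442138672, 34.582725524902344, -76.22114944458008, (327.12880765883375, 212.10617928633593))
(array([ 0.42  , -0.3805]), 68.41903686523438, 35.891971588134766, -31.273929595947266, (366.52654482158397, 213.8268059181897))
(array([ 0.4704, -0.8777]), 49.050201416015625, 29.511981964111328, -3.8865966796875, (507.5508982035928, 198.4890219560878))
(array([ 0.5369, -0.148 ]), 60.346622467041016, 33.73583221435547, -89.96498436108232, (296.6812865497076, 178.99269005847952))
(array([ 0.5272, -0.265 ]), 68.27967834472656, 35.045413970947266, 58.715938568115234, (331.56210902591596, 181.9025915996425))
(array([0.9495, 0.1468]), 95.52854919433594, 45.40035629272461, -34.6303596496582, (210.7852684144819, 61.52933832709113))
side
(array([ 0.5334, -0.1336]), 78.6978759765625, 40.78181838989258, 84.20781707763672, (270.28632478632477, 208.46723646723643))
(array([ 0.4225, -0.2406]), 82.03069305419922, 34.29352951049805, -74.21949195861816, (314.1973466003317, 203.7031509121061))
(array([ 0.5198, -0.26  ]), 72.76358032226562, 46.64821243286133, 61.29031372070
[... 242 characters left out ...]
1 0.206 ]
 [0.8093 0.0495 0.206 ]]
152 206 214
156 205 214
160 200 214
164 201 214
168 202 214
172 202 213
176 202 213
180 200 213
184 200 219
edge [-0.109   0.2135] [0.6042 0.1409] [0.5024 0.1573]
edge [0.1019 0.055 ] [0.6042 0.1133] [0.5024 0.0966]
railend [[0.4909 0.1442 0.145 ]
 [0.4909 0.129  0.145 ]]
pin top [[0.5678 0.191  0.191 ]
 [0.5635 0.1909 0.191 ]]
hub [[ 0.4406 -0.0007  0.016 ]] tip [[0.3147 0.0267 0.012 ]
 [0.3191 0.0267 0.012 ]] grip [[0.3886 0.0101 0.035 ]]
side railend corners [[0.4869 0.1216 0.145 ]
 [0.4901 0.1488 0.145 ]
 [0.6193 0.1337 0.145 ]]
side pintop [[0.5653 0.2021 0.191 ]] hub [[0.4361 0.0012 0.016 ]]
vial [[0.3936 0.125  0.052 ]] drops [[0.3853 0.1894 0.057 ]]
```

```bash
cat >> h.py <<'E'
from scipy.spatial.transform import Rotation as Ro
def go(p,psi):
    """shares to reach TCP p, tool down, tool x at psi deg"""
    s=ctrl.read_state();a=np.radians(psi)
    T=np.array([[np.cos(a),np.sin(a),0],[np.sin(a),-np.cos(a),0],[0,0,-1]])
    R=s["ee_rot"];return (R.T@(np.array(p)-s["eef_pos"])/.8).round(4),(Ro.from_matrix(R.T@T).as_rotvec()/1.5).round(4)
def st():
    s=ctrl.read_state();print("t",s["clock"],"p",s["eef_pos"],"psi",np.degrees(np.arctan2(s["ee_rot"][1,0],s["ee_rot"][0,0])).round(2),"F",s["wrist_force"].round(1),"w",round(s["gripper_width"],4),s["grip_force"])
E
python3 - <<'E'
from h import *
print(go([.425,-.246,.10],104))
im=cv2.imread("pics/top0.png");g=cv2.cvtColor(im,cv2.COLOR_BGR2GRAY).astype(float)
L=[];R=[]
for r in range(154,180):
    row=cv2.GaussianBlur(g,(3,3),0)[r];d=np.diff(row)
    def sub(lo,hi,s):
        k=np.arange(lo,hi);w=np.clip(s*d[lo:hi],0,None)**2
        j=lo+np.argmax(w);k=np.arange(j-2,j+3);w=np.clip(s*d[k],0,None);return (k*w).sum()/w.sum()+.5
    L.append((sub(201,209,1),r));R.append((sub(211,219,-1),r))
for E in(L,R):
    P=plane("top",E,.145)[:,:2];f=np.polyfit(P[:,0],P[:,1],1);f=np.polyfit(*P[abs(P[:,1]-np.polyval(f,P[:,0]))<.002].T,1)
    print(f,np.degrees(np.arctan(f[0])),np.polyval(f,.5),np.polyval(f,.6))
print("end col grads",[(r,g[r,204:212].mean().round(0)) for r in range(180,194)])
h=cv2.cvtColor(im,cv2.COLOR_BGR2HSV);print("roll hsv",h[154,285:318:2].tolist(),h[154+11:172,300].tolist())
E
```

```text
(array([ 0.4339, -0.2529,  0.1638]), array([-0.0005, -0.0007, -1.0362]))
[-0.0613  0.178 ] -3.505132724288859 0.14733008081222837 0.14120482694226683
[-0.05    0.1416] -2.8649241864220008 0.1166145823585531 0.11161017494270997
end col grads [(180, np.float64(192.0)), (181, np.float64(191.0)), (182, np.float64(191.0)), (183, np.float64(192.0)), (184, np.float64(190.0)), (185, np.float64(191.0)), (186, np.float64(191.0)), (187, np.float64(193.0)), (188, np.float64(190.0)), (189, np.float64(176.0)), (190, np.float64(173.0)), (191, np.float64(170.0)), (192, np.float64(157.0)), (193, np.float64(150.0))]
roll hsv [[17, 68, 113], [19, 79, 136], [16, 71, 118], [17, 66, 104], [16, 65, 110], [16, 65, 118], [14, 67, 122], [15, 67, 159], [15, 69, 166], [15, 69, 166], [15, 70, 165], [15, 69, 151], [14, 63, 117], [20, 78, 161], [20, 80, 188], [16, 71, 155], [14, 69, 163]] [[19, 76, 151], [21, 82, 183], [21, 83, 185], [21, 79, 154], [18, 73, 118], [14, 67, 110], [15, 72, 117]]
```

Request:
servo_tool --series '[[[0.434,-0.253,0.164],[0,0,-1],-0.5],[[0.434,-0.253,0.164],[0,0,-1],-0.5],[[0.434,-0.253,0.164],[0,0,-1],-0.5],[[0.434,-0.253,0.164],[0,0,-1],-0.5],[[0.434,-0.253,0.164],[0,0,-1],-0.5],[[0.434,-0.253,0.164],[0,0,-1],-0.5],[[0.434,-0.253,0.164],[0,0,-1],-0.5],[[0.434,-0.253,0.164],[0,0,-1],-0.5],[[0.434,-0.253,0.164],[0,0,-1],-0.5],[[0.434,-0.253,0.164],[0,0,-1],-0.5],[[0.434,-0.253,0.164],[0,0,-1],-0.5]]' --force 30

```text
clock: 1.48
eef_pos: [0.4248, -0.2469, 0.1002]
ee_rot: [[-0.185, 0.983, 0.0], [0.983, 0.185, -0.0], [-0.0, 0.0, -1.0]]
wrist_force: [-0.1, -1.1, 1.0]
gripper_width: 0.0644
grip_force: 0.0
```

Run:
```python
from h import *
st();print(go([.425,-.246,.004],104))
im=shot("side","s1")
for p in packs(im,"side"): print(p)
cv2.imwrite("pics/s1c.png",cv2.resize(im[120:310,150:410],None,fx=3,fy=3,interpolation=cv2.INTER_CUBIC))
```

```text
t 1.475 p [ 0.4248 -0.2469  0.1002] psi 100.68 F [-0.1 -1.1  1. ] w 0.0644 0.0
(array([0.001 , 0.0004, 0.1203]), array([ 0.0001,  0.0001, -0.0386]))
(array([ 0.5324, -0.133 ]), 77.65108489990234, 41.09598159790039, 84.66117858886719, (270.4756097560976, 208.63143631436313))
(array([ 0.4223, -0.241 ]), 82.80506134033203, 34.7402458190918, -75.54885482788086, (314.2864077669903, 203.67313915857605))
(array([ 0.5213, -0.2608]), 72.76358032226562, 46.64821243286133, 61.290313720703125, (291.17391304347825, 194.00724637681157))
```

View pics/s1c.png

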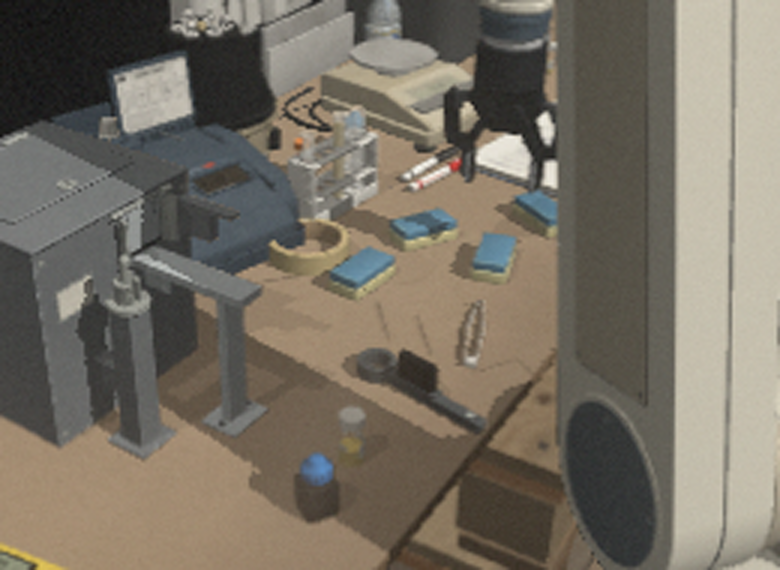

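The side crop shows the gripper open above pack A (495,255); all four packs, the bar and the bystanders are unmoved.

Request:
servo_tool --series '[[[0.001,0,0.06],[0,0,-0.039],-0.5],[[0.001,0,0.12],[0,0,-0.039],-0.5],[[0.001,0,0.12],[0,0,-0.039],-0.5],[[0.001,0,0.12],[0,0,-0.039],0.6],[[0.001,0,0.12],[0,0,-0.039],0.6],[[0.001,0,0.12],[0,0,-0.039],0.6],[[0.001,0,0.12],[0,0,-0.039],0.6],[[0.001,0,-0.12],[0,0,-0.039],0.6],[[0.001,0,-0.16],[0,0,-0.039],0.6],[[0.001,0,-0.16],[0,0,-0.039],0.6],[[0.001,0,-0.16],[0,0,-0.039],0.6]]'

```text
clock: 2.9
eef_pos: [0.4253, -0.2457, 0.2326]
ee_rot: [[-0.246, 0.969, 0.004], [0.969, 0.246, -0.003], [-0.004, 0.003, -1.0]]
wrist_force: [0.8, -0.1, -1.2]
gripper_width: 0.0396
grip_force: 31.2
```

```bash
cat >> h.py <<'E'
YAW=-3.2;MOUTH=np.array([.6138,.1256])
def box(x,y=0):
    a=np.radians(YAW);return MOUTH+np.array([np.cos(a)*x-np.sin(a)*y,np.sin(a)*x+np.cos(a)*y])
E
python3 - <<'E'
from h import *
st()
im=shot("side");
for p in packs(im,"side"): print(p[0],p[4])
print(box(-.125),box(-.072),box(-.05,.072),go([*box(-.072),.21],176.8))
E
```

```text
t 2.9 p [ 0.4253 -0.2457  0.2326] psi 104.24 F [ 0.8 -0.1 -1.2] w 0.0396 31.1947238445282
[ 0.5324 -0.133 ] (270.4634146341463, 208.62059620596204)
[ 0.5196 -0.2612] (291.6478632478632, 194.07692307692307)
[ 0.4164 -0.3759] (330.8125, 188.65)
[ 0.6522 -0.8106] (319.1142857142857, 142.07619047619048)
[0.489  0.1326] [0.5419 0.1296] [0.5679 0.2003] (array([0.4203, 0.2557, 0.0307]), array([-0.    ,  0.0072, -0.8443]))
```

Request:
servo_tool --series '[[[0.42,0.256,0.031],[0,0.007,-0.844],0.6],[[0.42,0.256,0.031],[0,0.007,-0.844],0.6],[[0.42,0.256,0.031],[0,0.007,-0.844],0.6],[[0.42,0.256,0.031],[0,0.007,-0.844],0.6],[[0.42,0.256,0.031],[0,0.007,-0.844],0.6],[[0.42,0.256,0.031],[0,0.007,-0.844],0.6],[[0.42,0.256,0.031],[0,0.007,-0.844],0.6],[[0.42,0.256,0.031],[0,0.007,-0.844],0.6],[[0.42,0.256,0.031],[0,0.007,-0.844],0.6],[[0.42,0.256,0.031],[0,0.007,-0.844],0.6],[[0.42,0.256,0.031],[0,0.007,-0.844],0.6]]'

```text
clock: 4.32
eef_pos: [0.5408, 0.1296, 0.2036]
ee_rot: [[-0.998, 0.058, -0.007], [0.058, 0.998, 0.006], [0.008, 0.006, -1.0]]
wrist_force: [0.4, -1.1, -0.2]
gripper_width: 0.0395
grip_force: 31.2
```

Run:
```python
from h import *
st();print(go([*box(-.072),.151],176.8))
im=shot("side");a=cv2.resize(im[120:270,150:350],None,fx=2.0,fy=2.0,interpolation=cv2.INTER_CUBIC)
im=shot("top");b=cv2.resize(im[110:210,180:280],None,fx=3,fy=3,interpolation=cv2.INTER_CUBIC)
cv2.imwrite("pics/p1.png",np.hstack([a,b]))
```

```text
t 4.325 p [0.5408 0.1296 0.2036] psi 176.66 F [ 0.4 -1.1 -0.2] w 0.0395 31.167431473731995
(array([-0.0019, -0.0003,  0.0657]), array([ 0.0039, -0.005 , -0.0017]))
```

View pics/p1.png

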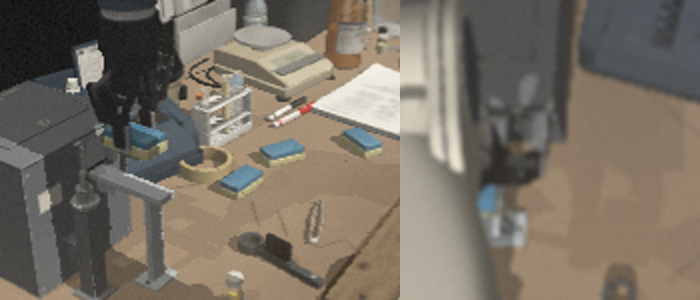

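Request:
servo_tool --series '[[[-0.002,0,0.05],[0.004,-0.005,-0.002],0.6],[[-0.002,0,0.066],[0.004,-0.005,-0.002],0.6],[[-0.002,0,0.066],[0.004,-0.005,-0.002],0.6],[[-0.002,0,0.066],[0.004,-0.005,-0.002],-0.3],[[-0.002,0,0.066],[0.004,-0.005,-0.002],-0.3],[[-0.002,0,0.066],[0.004,-0.005,-0.002],-0.3],[[-0.002,0,0.0],[0.004,-0.005,-0.002],-0.3],[[-0.002,0,-0.01],[0.004,-0.005,-0.002],-0.3],[[0.086,0,-0.01],[0.004,-0.005,-0.002],1],[[0.086,0,-0.01],[0.004,-0.005,-0.002],1],[[0.086,0,-0.01],[0.004,-0.005,-0.002],1],[[0.086,0,-0.01],[0.004,-0.005,-0.002],1]]'

```text
clock: 5.92
eef_pos: [0.4732, 0.1343, 0.2118]
ee_rot: [[-0.999, 0.053, 0.0], [0.053, 0.999, -0.0], [-0.0, -0.0, -1.0]]
wrist_force: [0.2, -0.2, 0.3]
gripper_width: -0.0
grip_force: 0.0
```

Run:
```python
from h import *
st();print(go([*box(-.142),.155],176.8),go([*box(-.06),.155],176.8),go([*box(-.018),.155],176.8))
im=shot("side");a=cv2.resize(im[150:270,150:310],None,fx=2.5,fy=2.5,interpolation=cv2.INTER_CUBIC)
im=shot("top");b=cv2.resize(im[110:210,180:280],None,fx=3,fy=3,interpolation=cv2.INTER_CUBIC)
cv2.imwrite("pics/p2.png",np.hstack([a,b]))
```

```text
t 5.925 p [0.4732 0.1343 0.2118] psi 176.93 F [ 0.2 -0.2  0.3] w -0.0 0.0
(array([ 0.0015, -0.001 ,  0.071 ]), array([-0.0001,  0.0002,  0.0016])) (array([-0.101 , -0.0012,  0.071 ]), array([-0.0001,  0.0002,  0.0016])) (array([-0.1535, -0.0014,  0.071 ]), array([-0.0001,  0.0002,  0.0016]))
```

View pics/p2.png

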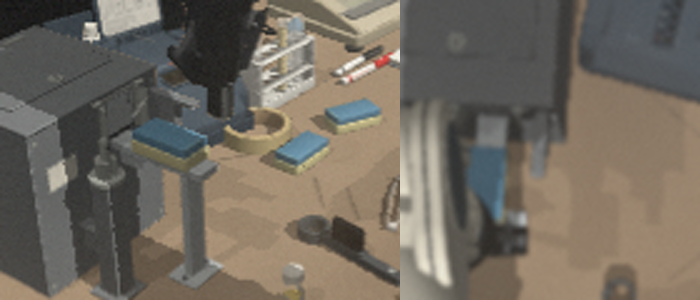

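The pack lies straight on the rail with its front just short of the mouth. The closed fingers stand behind it, so I push now.

Request:
servo_tool --series '[[[0.0015,-0.001,0.071],[0,0,0.002],1],[[0.0015,-0.001,0.071],[0,0,0.002],1],[[-0.03,-0.001,0.071],[0,0,0.002],1],[[-0.06,-0.001,0.071],[0,0,0.002],1],[[-0.085,-0.001,0.071],[0,0,0.002],1],[[-0.11,-0.001,0.071],[0,0,0.002],1],[[-0.135,-0.001,0.071],[0,0,0.002],1],[[-0.148,-0.001,0.071],[0,0,0.002],1],[[-0.153,-0.001,0.071],[0,0,0.002],1],[[-0.153,-0.001,0.071],[0,0,0.002],1]]'

```text
clock: 7.28
eef_pos: [0.5943, 0.127, 0.1553]
ee_rot: [[-0.998, 0.056, -0.0], [0.056, 0.998, -0.0], [0.0, -0.0, -1.0]]
wrist_force: [0.1, -0.2, -0.0]
gripper_width: 0.0001
grip_force: 0.0
```

Run:
```python
from h import *
st();print(go([*box(-.022),.155],176.8))
im=shot("side");a=cv2.resize(im[150:270,150:310],None,fx=2.5,fy=2.5,interpolation=cv2.INTER_CUBIC)
im=shot("top");b=cv2.resize(im[110:210,180:280],None,fx=3,fy=3,interpolation=cv2.INTER_CUBIC)
cv2.imwrite("pics/p3.png",np.hstack([a,b]))
```

```text
t 7.275 p [0.5943 0.127  0.1553] psi 176.78 F [ 0.1 -0.2 -0. ] w 0.0001 0.0
(array([ 0.003 , -0.0004,  0.0004]), array([-0.0001, -0.0003, -0.0003]))
```

View pics/p3.png

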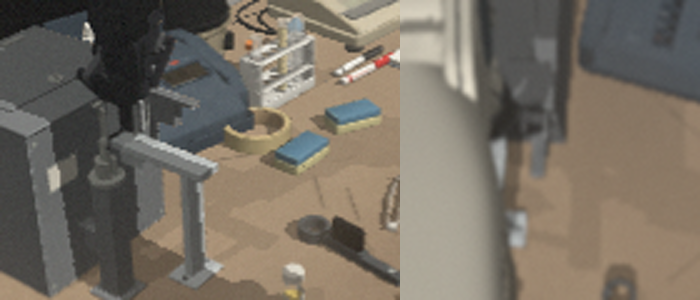

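Pack A went in, with no residual force. I retract and go to pack D.

Request:
servo_tool --series '[[[0.05,0,0],[0,0,0],1],[[0.09,0,-0.06],[0,0,0],0.3],[[0.09,0,-0.09],[0,0,0],-0.5]]'

```text
clock: 7.75
eef_pos: [0.5204, 0.1314, 0.2298]
ee_rot: [[-0.998, 0.055, 0.002], [0.055, 0.998, 0.0], [-0.002, 0.0, -1.0]]
wrist_force: [1.3, 0.2, 0.2]
gripper_width: 0.0355
grip_force: 0.0
```

Run:
```python
from h import *
st();print(go([.525,-.2635,.09],239))
im=shot("side");
for p in packs(im,"side"): print(p[0],p[1:4],p[4])
cv2.imwrite("pics/p4.png",cv2.resize(im[140:310,120:390],None,fx=2.9,fy=2.9,interpolation=cv2.INTER_CUBIC))
```

```text
t 7.75 p [0.5204 0.1314 0.2298] psi 176.82 F [1.3 0.2 0.2] w 0.0355 0.0
(array([-0.0328, -0.4926,  0.1747]), array([-0.0005,  0.001 , -0.7235]))
[ 0.5328 -0.1336] (76.5894546508789, 41.09598159790039, 84.66117858886719) (270.46280991735534, 208.52341597796143)
[ 0.5199 -0.2612] (70.86134338378906, 47.023887634277344, 58.448551177978516) (291.56719022687605, 194.05759162303664)
[ 16.1233 -18.4675] (17452074.0, 793450.5, -48.69098663330078) (201.93669527896995, 11.90450643776824)
```

View pics/p4.png

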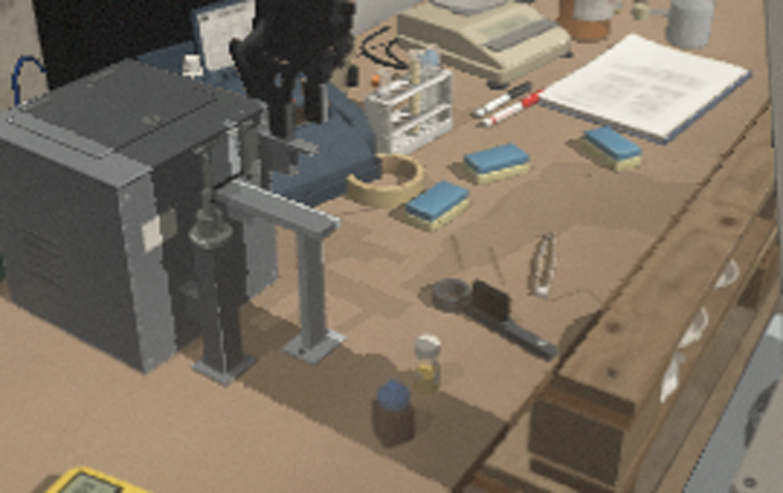

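Pack A is gone, the flap hangs shut, and packs C (436,205), D (497,162) and B (612,147) are unmoved. On to D.

Request:
servo_tool --series '[[[-0.033,-0.493,0],[0,0,-0.724],-0.5],[[-0.033,-0.493,0],[0,0,-0.724],-0.5],[[-0.033,-0.493,0],[0,0,-0.724],-0.5],[[-0.033,-0.493,0.1],[0,0,-0.724],-0.5],[[-0.033,-0.493,0.175],[0,0,-0.724],-0.5],[[-0.033,-0.493,0.175],[0,0,-0.724],-0.5],[[-0.033,-0.493,0.175],[0,0,-0.724],-0.5],[[-0.033,-0.493,0.175],[0,0,-0.724],-0.5],[[-0.033,-0.493,0.175],[0,0,-0.724],-0.5],[[-0.033,-0.493,0.175],[0,0,-0.724],-0.5]]'

```text
clock: 9.05
eef_pos: [0.5269, -0.2633, 0.0881]
ee_rot: [[-0.515, -0.857, 0.001], [-0.857, 0.515, -0.0], [0.0, -0.001, -1.0]]
wrist_force: [0.1, 0.3, 0.4]
gripper_width: 0.0642
grip_force: 0.0
```

Run:
```python
from h import *
st();print(go([.525,-.2635,.004],239))
im=shot("side")
for p in packs(im,"side"): print(p[0],p[1:4],p[4])
```

```text
t 9.05 p [ 0.5269 -0.2633  0.0881] psi -120.97 F [0.1 0.3 0.4] w 0.0642 0.0
(array([0.0015, 0.002 , 0.1051]), array([-0.0004, -0.0001,  0.0003]))
[ 0.5325 -0.1324] (77.65108489990234, 41.09598159790039, 84.66117858886719) (270.352, 208.69066666666666)
[ 0.5203 -0.2601] (71.07112121582031, 48.00143051147461, 59.317073822021484) (291.33168316831683, 194.15346534653466)
[ 1.1656 -4.7795] (1138.7091064453125, 274.9960632324219, -81.06480121612549) (398.4682814302191, 52.7681660899654)
```

Request:
servo_tool --series '[[[0.0015,0.002,0.06],[0,0,0],-0.5],[[0.0015,0.002,0.105],[0,0,0],-0.5],[[0.0015,0.002,0.105],[0,0,0],-0.5],[[0.0015,0.002,0.105],[0,0,0],0.6],[[0.0015,0.002,0.105],[0,0,0],0.6],[[0.0015,0.002,0.105],[0,0,0],0.6],[[0.0015,0.002,0.105],[0,0,0],0.6],[[0.0015,0.002,-0.08],[0,0,0],0.6],[[0.0015,0.002,-0.16],[0,0,0],0.6],[[0.0015,0.002,-0.16],[0,0,0],0.6],[[0.0015,0.002,-0.16],[0,0,0],0.6]]'

```text
clock: 10.48
eef_pos: [0.5255, -0.2649, 0.2207]
ee_rot: [[-0.515, -0.857, 0.006], [-0.857, 0.515, -0.004], [0.001, -0.007, -1.0]]
wrist_force: [0.5, -0.0, -1.0]
gripper_width: 0.039
grip_force: 31.1
```

Run:
```python
from h import *
st();print(go([*box(-.072),.206],176.8))
im=shot("side")
for p in packs(im,"side"): print(p[0],p[1:4],p[4])
```

```text
t 10.475 p [ 0.5255 -0.2649  0.2207] psi -121.0 F [ 0.5 -0.  -1. ] w 0.039 31.05572998523712
(array([-0.4333,  0.2366,  0.0163]), array([-0.0046,  0.0021,  0.7237]))
[ 0.5325 -0.1336] (76.70140075683594, 41.09982681274414, 84.21017456054688) (270.5330578512397, 208.5426997245179)
```

Request:
servo_tool --series '[[[-0.433,0.237,0],[0,0,0.724],0.6],[[-0.433,0.237,0],[0,0,0.724],0.6],[[-0.433,0.237,0],[0,0,0.724],0.6],[[-0.433,0.237,0],[0,0,0.724],0.6],[[-0.433,0.237,0.016],[0,0,0.724],0.6],[[-0.433,0.237,0.016],[0,0,0.724],0.6],[[-0.433,0.237,0.016],[0,0,0.724],0.6],[[-0.433,0.237,0.016],[0,0,0.724],0.6],[[-0.433,0.237,0.016],[0,0,0.724],0.6],[[-0.433,0.237,0.016],[0,0,0.724],0.6]]'

```text
clock: 11.78
eef_pos: [0.5406, 0.1292, 0.2024]
ee_rot: [[-0.998, 0.057, -0.0], [0.057, 0.998, -0.0], [0.0, -0.0, -1.0]]
wrist_force: [-0.5, 0.2, -1.4]
gripper_width: 0.0393
grip_force: 31.0
```

Run:
```python
from h import *
st();print(go([*box(-.072),.151],176.8))
```

```text
t 11.775 p [0.5406 0.1292 0.2024] psi 176.71 F [-0.5  0.2 -1.4] w 0.0393 31.000699996948242
(array([-0.0016,  0.0007,  0.0642]), array([-0.0002, -0.0001, -0.001 ]))
```

Request:
servo_tool --series '[[[-0.001,0.001,0.05],[0,0,0],0.6],[[-0.001,0.001,0.064],[0,0,0],0.6],[[-0.001,0.001,0.064],[0,0,0],0.6],[[-0.001,0.001,0.064],[0,0,0],-0.3],[[-0.001,0.001,0.064],[0,0,0],-0.3],[[-0.001,0.001,0.064],[0,0,0],-0.3],[[-0.001,0.001,0],[0,0,0],-0.3],[[-0.001,0.001,-0.012],[0,0,0],-0.3],[[0.086,0.001,-0.012],[0,0,0],1],[[0.086,0.001,-0.012],[0,0,0],1],[[0.086,0.001,-0.012],[0,0,0],1],[[0.086,0.001,-0.012],[0,0,0],1]]'

```text
clock: 13.28
eef_pos: [0.473, 0.1348, 0.2118]
ee_rot: [[-0.998, 0.056, 0.0], [0.056, 0.998, -0.0], [-0.0, -0.0, -1.0]]
wrist_force: [-0.1, 0.3, 0.3]
gripper_width: -0.0
grip_force: 0.0
```

Run:
```python
from h import *
st();print(go([*box(-.145),.155],176.8),go([*box(-.018),.155],176.8))
im=shot("side")
for p in packs(im,"side",.17): print(p[0],p[1:4],p[4])
```

```text
t 13.275 p [0.473  0.1348 0.2118] psi 176.77 F [-0.1  0.3  0.3] w -0.0 0.0
(array([ 0.0048, -0.0017,  0.071 ]), array([-0.0001,  0.0002, -0.0004])) (array([-0.1539, -0.0016,  0.0711]), array([-0.0001,  0.0002, -0.0004]))
[0.4114 0.0797] (58.63553237915039, 31.175594329833984, 84.2079086303711) (270.4586776859504, 208.5426997245179)
[0.5365 0.1351] (77.53057861328125, 47.032745361328125, -2.8289718627929688) (217.7958152958153, 204.68326118326115)
[ 0.9122 -3.4726] (884.10693359375, 169.68167114257812, -79.38312149047852) (396.8829931972789, 52.61904761904761)
[ 7.5091 -9.0921] (128472968.0, 3592.0, -52.80072021484375) (221.46627565982405, 17.748778103616814)
```

Pack D lies on the rail near (0.537,0.135) at −2.8°. I push it.

Request:
servo_tool --series '[[[0.005,-0.0017,0.071],[0,0,0],1],[[0.005,-0.0017,0.071],[0,0,0],1],[[-0.03,-0.0017,0.071],[0,0,0],1],[[-0.06,-0.0017,0.071],[0,0,0],1],[[-0.085,-0.0017,0.071],[0,0,0],1],[[-0.11,-0.0017,0.071],[0,0,0],1],[[-0.135,-0.0017,0.071],[0,0,0],1],[[-0.148,-0.0017,0.071],[0,0,0],1],[[-0.154,-0.0017,0.071],[0,0,0],1],[[-0.154,-0.0017,0.071],[0,0,0],1],[[-0.08,-0.0017,0.06],[0,0,0],1],[[-0.06,-0.0017,-0.02],[0,0,0],-0.5]]'

```text
clock: 14.82
eef_pos: [0.5108, 0.1304, 0.2182]
ee_rot: [[-0.998, 0.056, -0.02], [0.056, 0.998, -0.002], [0.02, -0.003, -1.0]]
wrist_force: [2.7, 0.1, 1.0]
gripper_width: 0.0174
grip_force: 0.0
```

Run:
```python
from h import *
st();print(go([.4185,-.379,.09],149))
im=shot("side")
for z in(.17,):
  for p in packs(im,"side",z): print(p[0],p[1:4],p[4])
```

```text
t 14.825 p [0.5108 0.1304 0.2182] psi 176.81 F [2.7 0.1 1. ] w 0.0174 0.0
(array([ 0.0765, -0.6417,  0.1637]), array([-0.0052, -0.0126,  0.3236]))
[0.4115 0.0797] (58.63553237915039, 31.175594329833984, 84.2079086303711) (270.4297520661157, 208.53168044077134)
[ 8.3531 -9.1718] (7390049.0, 6991.24951171875, -50.13421630859375) (201.9455337690632, 17.056644880174293)
```

Request:
servo_tool --series '[[[0.077,-0.642,0],[-0.005,-0.013,0.324],-0.5],[[0.077,-0.642,0],[-0.005,-0.013,0.324],-0.5],[[0.077,-0.642,0],[-0.005,-0.013,0.324],-0.5],[[0.077,-0.642,0],[-0.005,-0.013,0.324],-0.5],[[0.077,-0.642,0.08],[-0.005,-0.013,0.324],-0.5],[[0.077,-0.642,0.16],[-0.005,-0.013,0.324],-0.5],[[0.077,-0.642,0.16],[-0.005,-0.013,0.324],-0.5],[[0.077,-0.642,0.16],[-0.005,-0.013,0.324],-0.5],[[0.077,-0.642,0.16],[-0.005,-0.013,0.324],-0.5],[[0.077,-0.642,0.16],[-0.005,-0.013,0.324],-0.5],[[0.077,-0.642,0.16],[-0.005,-0.013,0.324],-0.5]]'

```text
clock: 16.25
eef_pos: [0.4302, -0.3783, 0.0971]
ee_rot: [[-0.856, 0.516, 0.021], [0.516, 0.856, 0.001], [-0.017, 0.012, -1.0]]
wrist_force: [0.7, -0.2, -0.4]
gripper_width: 0.0643
grip_force: 0.0
```

Run:
```python
from h import *
st();print(go([.4185,-.379,.004],149))
im=shot("side")
for p in packs(im,"side",ar=30): print(p[0],p[1:4],p[4])
im=shot("top")
for p in packs(im,ar=30): print(p[0],p[1:4],p[4])
```

```text
t 16.25 p [ 0.4302 -0.3783  0.0971] psi 148.91 F [ 0.7 -0.2 -0.4] w 0.0643 0.0
(array([ 0.0141, -0.0096,  0.116 ]), array([ 0.0077,  0.0114, -0.001 ]))
[0.3962 0.1747] (37.62626647949219, 22.82645606994629, -58.198211669921875) (255.61465721040187, 276.0189125295508)
[ 0.5327 -0.1336] (76.5894546508789, 41.09598159790039, 84.66117858886719) (270.4793388429752, 208.52479338842974)
[ 0.429  -0.3806] (70.73684692382812, 36.49077606201172, -41.169960021972656) (328.10884353741494, 187.31972789115645)
[ 1.1437 -4.7809] (1129.4066162109375, 222.49508666992188, -76.60351943969727) (400.0751773049645, 52.90070921985815)
[0.2558 0.5461] (59.54384231567383, 29.626075744628906, 70.56936645507812) (87.35555555555555, 263.21777777777777)
[0.3857 0.1959] (25.927806854248047, 25.51597023010254, 45.67671585083008) (192.96808510638297, 224.32269503546098)
[ 0.4192 -0.3747] (53.64872360229492, 33.2411994934082, -35.011905670166016) (364.83251231527095, 214.064039408867)
[ 0.4702 -0.8778] (49.050201416015625, 29.511981964111328, -3.8865966796875) (507.56969696969696, 198.54949494949494)
[ 0.5372 -0.1389] (64.64185333251953, 33.09307861328125, 82.87501525878906) (293.97325102880654, 178.88888888888889)
[ 0.7321 -0.447 ] (27.557044982910156, 26.999723434448242, 55.665489196777344) (382.92857142857144, 122.78174603174602)
[ 0.8918 -0.7977] (43.42408752441406, 31.703529357910156, 34.312904357910156) (477.3235294117647, 80.5)
[0.9492 0.1472] (95.52854919433594, 45.40035629272461, -34.6303596496582) (210.66289308176098, 61.612578616352195)
```

Request:
servo_tool --series '[[[0.014,-0.001,0.05],[0.008,0.011,-0.001],-0.5],[[0.014,-0.001,0.116],[0.008,0.011,-0.001],-0.5],[[0.014,-0.001,0.116],[0.008,0.011,-0.001],-0.5],[[0.014,-0.001,0.116],[0.008,0.011,-0.001],0.6],[[0.014,-0.001,0.116],[0.008,0.011,-0.001],0.6],[[0.014,-0.001,0.116],[0.008,0.011,-0.001],0.6],[[0.014,-0.001,0.116],[0.008,0.011,-0.001],0.6],[[0.014,-0.001,-0.07],[0.008,0.011,-0.001],0.6],[[0.014,-0.001,-0.15],[0.008,0.011,-0.001],0.6],[[0.014,-0.001,-0.15],[0.008,0.011,-0.001],0.6]]'

```text
clock: 17.6
eef_pos: [0.4181, -0.3735, 0.1948]
ee_rot: [[-0.857, 0.515, 0.001], [0.515, 0.857, -0.002], [-0.002, -0.001, -1.0]]
wrist_force: [0.6, -2.1, -0.4]
gripper_width: 0.0394
grip_force: 30.8
```

Run:
```python
from h import *
st();print(go([*box(-.072),.208],176.8))
im=shot("side")
for p in packs(im,"side",.2,ar=30): print(p[0],p[1:4],p[4])
```

```text
t 17.6 p [ 0.4181 -0.3735  0.1948] psi 149.01 F [ 0.6 -2.1 -0.4] w 0.0394 30.82083284854889
(array([ 0.1911,  0.6188, -0.0178]), array([-0.0012,  0.0014, -0.3233]))
[0.2886 0.3443] (26.929616928100586, 16.33719825744629, -58.19812774658203) (255.61465721040187, 276.0189125295508)
[0.3861 0.1242] (54.8964729309082, 29.415674209594727, 84.21333312988281) (270.43184885290145, 208.63967611336034)
[ 0.7805 -3.2186] (716.0174560546875, 69.32557678222656, -77.77898120880127) (404.7960784313725, 53.13725490196078)
```

Request:
servo_tool --series '[[[0.191,0.619,-0.03],[0,0,-0.323],0.6],[[0.191,0.619,-0.03],[0,0,-0.323],0.6],[[0.191,0.619,-0.03],[0,0,-0.323],0.6],[[0.191,0.619,-0.03],[0,0,-0.323],0.6],[[0.191,0.619,-0.03],[0,0,-0.323],0.6],[[0.191,0.619,-0.03],[0,0,-0.323],0.6],[[0.191,0.619,-0.02],[0,0,-0.323],0.6],[[0.191,0.619,-0.02],[0,0,-0.323],0.6],[[0.191,0.619,-0.02],[0,0,-0.323],0.6],[[0.191,0.619,-0.02],[0,0,-0.323],0.6],[[0.191,0.619,-0.02],[0,0,-0.323],0.6]]'

```text
clock: 19.02
eef_pos: [0.5421, 0.1285, 0.2073]
ee_rot: [[-0.998, 0.057, 0.0], [0.057, 0.998, -0.001], [-0.0, -0.001, -1.0]]
wrist_force: [-0.2, 0.7, -1.6]
gripper_width: 0.0393
grip_force: 30.9
```

Run:
```python
from h import *
st();print(go([*box(-.072),.151],176.8))
im=shot("side")
for p in packs(im,"side",.2,ar=30): print(p[0],p[1:4],p[4])
```

```text
t 19.025 p [0.5421 0.1285 0.2073] psi 176.72 F [-0.2  0.7 -1.6] w 0.0393 30.879727005958557
(array([0.0003, 0.0014, 0.0703]), array([-0.0005,  0.0003, -0.0009]))
[0.3862 0.1234] (54.169281005859375, 29.412927627563477, 84.66116333007812) (270.5634588563459, 208.47698744769875)
[0.5556 0.0907] (80.61109924316406, 42.49816131591797, -47.80641555786133) (221.71499380421312, 185.92193308550185)
[ 0.4033 -0.6105] (259.9989318847656, 51.077022552490234, -68.52556037902832) (360.4063492063492, 126.96507936507935)
[ 6.617  -6.8194] (93505.5703125, 1285.68359375, -48.774898529052734) (194.81800766283524, 20.39176245210728)
```

Request:
servo_tool --series '[[[0,0.001,0.05],[0,0,0],0.6],[[0,0.001,0.07],[0,0,0],0.6],[[0,0.001,0.07],[0,0,0],0.6],[[0,0.001,0.07],[0,0,0],-0.3],[[0,0.001,0.07],[0,0,0],-0.3],[[0,0.001,0.07],[0,0,0],-0.3],[[0,0.001,0],[0,0,0],-0.3],[[0,0.001,-0.006],[0,0,0],-0.3],[[0.09,0.001,-0.006],[0,0,0],1],[[0.09,0.001,-0.006],[0,0,0],1],[[0.09,0.001,-0.006],[0,0,0],1],[[0.09,0.001,-0.006],[0,0,0],1]]'

```text
clock: 20.58
eef_pos: [0.4714, 0.1344, 0.2116]
ee_rot: [[-0.998, 0.056, 0.001], [0.056, 0.998, -0.001], [-0.001, -0.001, -1.0]]
wrist_force: [-0.1, 0.2, -0.3]
gripper_width: 0.0001
grip_force: 0.0
```

Run:
```python
from h import *
st();print(go([*box(-.145),.155],176.8),go([*box(-.018),.155],176.8))
im=shot("side")
for p in packs(im,"side",.17): print(p[0],p[1:4],p[4])
```

```text
t 20.575 p [0.4714 0.1344 0.2116] psi 176.77 F [-0.1  0.2 -0.3] w 0.0001 0.0
(array([ 0.003 , -0.001 ,  0.0707]), array([-0.0003,  0.0004, -0.0004])) (array([-0.1558, -0.0009,  0.0708]), array([-0.0003,  0.0004, -0.0004]))
[0.4112 0.0788] (58.63553237915039, 31.175594329833984, 84.2079086303711) (270.6965811965812, 208.4159544159544)
[0.5391 0.1333] (80.54232788085938, 47.570556640625, -5.3203125) (217.4030365769496, 204.13526570048307)
[ 0.9072 -3.4751] (891.6851806640625, 180.0403594970703, -79.51011753082275) (397.40585241730275, 52.63867684478371)
[ 7.2887 -8.799 ] (24653970.0, 4367.09765625, -53.2244987487793) (221.42407146215325, 18.251527973671838)
```

Request:
servo_tool --series '[[[0.004,-0.001,0.071],[0,0,0],1],[[0.004,-0.001,0.071],[0,0,0],1],[[-0.03,-0.001,0.071],[0,0,0],1],[[-0.06,-0.001,0.071],[0,0,0],1],[[-0.085,-0.001,0.071],[0,0,0],1],[[-0.11,-0.001,0.071],[0,0,0],1],[[-0.135,-0.001,0.071],[0,0,0],1],[[-0.148,-0.001,0.071],[0,0,0],1],[[-0.156,-0.001,0.071],[0,0,0],1],[[-0.156,-0.001,0.071],[0,0,0],1],[[-0.08,-0.001,0.06],[0,0,0],1],[[-0.06,-0.001,-0.02],[0,0,0],-1]]'

```text
clock: 22.12
eef_pos: [0.5089, 0.1305, 0.2176]
ee_rot: [[-0.998, 0.056, -0.021], [0.056, 0.998, -0.002], [0.02, -0.003, -1.0]]
wrist_force: [2.0, 0.5, 2.0]
gripper_width: 0.017
grip_force: 0.0
```

Run:
```python
from h import *
st()
im=shot("side","s5");tp=shot("top","t5")
for p in packs(im,"side",.025): print(p[0],p[1:4],p[4])
for p in packs(tp): print(p[0],p[1:4],p[4])
a=cv2.resize(im[190:225,245:295],(400,280),interpolation=cv2.INTER_CUBIC)
b=cv2.resize(tp[138:192,275:325],(400,432),interpolation=cv2.INTER_CUBIC)
c=np.zeros((432,800,3),np.uint8);c[:280,:400]=a;c[:,400:]=b;cv2.imwrite("pics/p5.png",c)
```

```text
t 22.125 p [0.5089 0.1305 0.2176] psi 176.81 F [2.  0.5 2. ] w 0.017 0.0
[ 0.5325 -0.133 ] (77.65108489990234, 41.09598159790039, 84.66117858886719) (270.4471544715447, 208.6192411924119)
[ 11.1893 -12.6426] (10891026.0, 182150.0, -49.48603057861328) (203.23511904761904, 16.610491071428573)
[ 0.4704 -0.8777] (49.050201416015625, 29.511981964111328, -3.8865966796875) (507.5508982035928, 198.4890219560878)
[ 0.5372 -0.1391] (64.242431640625, 33.09307861328125, 82.87501525878906) (294.03209109730847, 178.88198757763976)
[0.9416 0.1491] (44.685489654541016, 40.570594787597656, 26.424272537231445) (210.06880733944953, 63.67737003058104)
```

View pics/p5.png

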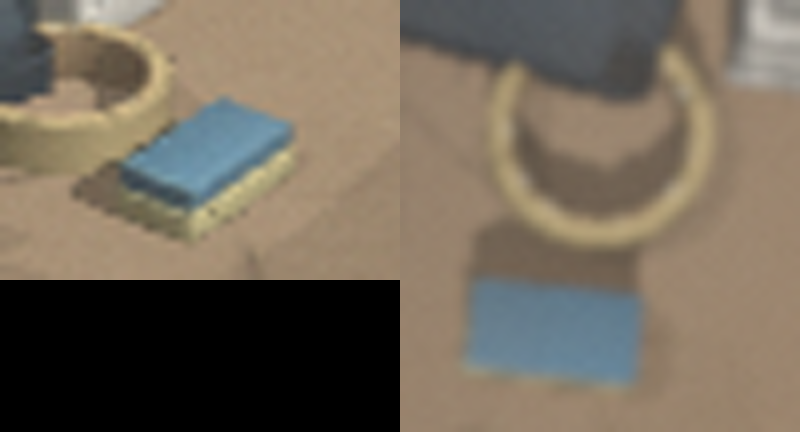

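Three packs are in. The top crop shows pack C with corners (478,280) to (635,383) and the roll's lower edge at (605,247). The gap at mid-pack is tight, but at the pack's left end it is about 30 mm, so I'll grip pack C 25 mm towards that end, which then becomes the rear end on the rail.

Request:
servo_tool --series '[[[0.02,-0.25,-0.01],[0,-0.013,0.54],-0.35],[[0.02,-0.25,-0.01],[0,-0.013,0.54],-0.35],[[0.02,-0.25,-0.01],[0,-0.013,0.54],-0.35],[[0.02,-0.25,-0.01],[0,-0.013,0.54],-0.35],[[0.02,-0.25,-0.01],[0,-0.013,0.54],-0.35],[[0.02,-0.25,-0.01],[0,-0.013,0.54],-0.35]]' --force 40

```text
clock: 22.98
eef_pos: [0.4918, -0.0681, 0.2329]
ee_rot: [[-0.647, 0.762, 0.018], [0.762, 0.648, -0.009], [-0.019, 0.008, -1.0]]
wrist_force: [-0.6, -0.7, 0.3]
gripper_width: 0.0576
grip_force: 0.0
```

Run:
```python
from h import *
st();print(go([.5387,-.1127,.07],83.7))
```

```text
t 22.975 p [ 0.4918 -0.0681  0.2329] psi 130.36 F [-0.6 -0.7  0.3] w 0.0576 0.0
(array([-0.0766,  0.007 ,  0.2051]), array([0.0099, 0.0097, 0.5429]))
```

Request:
servo_tool --series '[[[-0.077,0.007,0.1],[0.01,0.01,0.543],-0.35],[[-0.077,0.007,0.205],[0.01,0.01,0.543],-0.35],[[-0.077,0.007,0.205],[0.01,0.01,0.543],-0.35],[[-0.077,0.007,0.205],[0.01,0.01,0.543],-0.35],[[-0.077,0.007,0.205],[0.01,0.01,0.543],-0.35],[[-0.077,0.007,0.205],[0.01,0.01,0.543],-0.35],[[-0.077,0.007,0.205],[0.01,0.01,0.543],-0.35]]'

```text
clock: 23.85
eef_pos: [0.5389, -0.1124, 0.0698]
ee_rot: [[0.107, 0.994, -0.001], [0.994, -0.107, 0.0], [0.0, -0.001, -1.0]]
wrist_force: [-0.3, 0.9, 0.4]
gripper_width: 0.0576
grip_force: 0.0
```

Run:
```python
from h import *
st();print(go([.5387,-.1127,.004],83.7))
im=shot("side")
for p in packs(im,"side"): print(p[0],p[1:4],p[4])
cv2.imwrite("pics/p6.png",cv2.resize(im[160:230,220:320],None,fx=6,fy=6,interpolation=cv2.INTER_CUBIC))
```

```text
t 23.85 p [ 0.5389 -0.1124  0.0698] psi 83.85 F [-0.3  0.9  0.4] w 0.0576 0.0
(array([-0.0004, -0.0002,  0.0822]), array([-0.0005, -0.0003,  0.0018]))
[ 0.5325 -0.1324] (77.65108489990234, 41.09598159790039, 84.66117858886719) (270.352, 208.69066666666666)
```

View pics/p6.png

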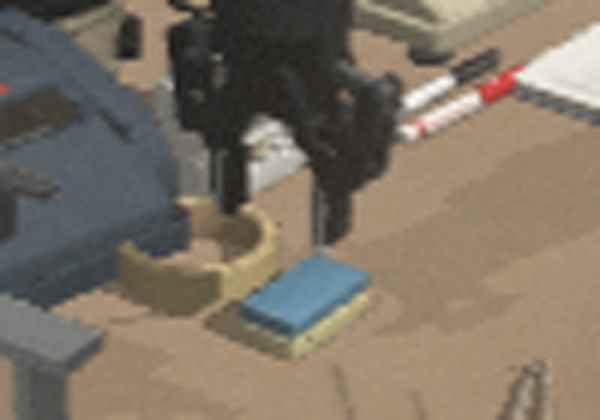

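The side crop shows the fingers above pack C's left end: one finger is bound for the gap beside the roll, and the other is on the near side. Descending.

Request:
servo_tool --series '[[[0,0,0.04],[0,0,0.002],-0.35],[[0,0,0.082],[0,0,0.002],-0.35],[[0,0,0.082],[0,0,0.002],-0.35],[[0,0,0.082],[0,0,0.002],0.6],[[0,0,0.082],[0,0,0.002],0.6],[[0,0,0.082],[0,0,0.002],0.6],[[0,0,0.082],[0,0,0.002],0.6],[[0,0,0],[0,0,0.002],0.6],[[0,0,-0.1],[0,0,0.002],0.6],[[0,0,-0.19],[0,0,0.002],0.6],[[0,0,-0.19],[0,0,0.002],0.6]]'

```text
clock: 25.28
eef_pos: [0.5396, -0.113, 0.2258]
ee_rot: [[0.113, 0.994, 0.004], [0.994, -0.113, -0.001], [-0.001, 0.004, -1.0]]
wrist_force: [0.7, -0.5, -1.1]
gripper_width: 0.0394
grip_force: 41.3
```

Run:
```python
from h import *
st();print(go([.51,.02,.22],130),go([*box(-.097),.208],176.8))
im=shot("side")
cv2.imwrite("pics/p7.png",cv2.resize(im[160:230,220:320],None,fx=6,fy=6,interpolation=cv2.INTER_CUBIC))
for p in packs(im,"side",.22): print(p[0],p[1:4],p[4])
```

```text
t 25.275 p [ 0.5396 -0.113   0.2258] psi 83.53 F [ 0.7 -0.5 -1.1] w 0.0394 41.33219540119171
(array([ 0.161 , -0.0555,  0.007 ]), array([ 0.0022,  0.0015, -0.5407])) (array([ 0.2999, -0.0626,  0.0218]), array([ 0.0016,  0.0025, -1.0852]))
```

Request:
servo_tool --series '[[[0.161,-0.056,-0.01],[0,0,-0.541],0.6],[[0.161,-0.056,-0.01],[0,0,-0.541],0.6],[[0.161,-0.056,-0.01],[0,0,-0.541],0.6],[[0.161,-0.056,-0.01],[0,0,-0.541],0.6],[[0.161,-0.056,-0.01],[0,0,-0.541],0.6],[[0.161,-0.056,-0.01],[0,0,-0.541],0.6]]'

```text
clock: 26.08
eef_pos: [0.5088, 0.0204, 0.2298]
ee_rot: [[-0.643, 0.766, -0.001], [0.766, 0.643, 0.001], [0.001, -0.0, -1.0]]
wrist_force: [-0.2, -0.1, -0.2]
gripper_width: 0.039
grip_force: 41.4
```

Run:
```python
from h import *
st();print(go([*box(-.097),.21],176.8))
```

```text
t 26.075 p [0.5088 0.0204 0.2298] psi 130.0 F [-0.2 -0.1 -0.2] w 0.039 41.379733085632324
(array([0.0994, 0.0967, 0.0248]), array([ 0.0001, -0.0009, -0.5445]))
```

Request:
servo_tool --series '[[[0.099,0.097,0],[0,0,-0.545],0.6],[[0.099,0.097,0],[0,0,-0.545],0.6],[[0.099,0.097,0],[0,0,-0.545],0.6],[[0.099,0.097,0],[0,0,-0.545],0.6],[[0.099,0.097,0.01],[0,0,-0.545],0.6],[[0.099,0.097,0.025],[0,0,-0.545],0.6],[[0.099,0.097,0.025],[0,0,-0.545],0.6]]'

```text
clock: 26.95
eef_pos: [0.5169, 0.1307, 0.2086]
ee_rot: [[-0.998, 0.057, -0.003], [0.057, 0.998, 0.001], [0.003, 0.0, -1.0]]
wrist_force: [-0.9, 1.0, -0.7]
gripper_width: 0.0394
grip_force: 41.3
```

Run:
```python
from h import *
st();print(go([*box(-.097),.151],176.8))
im=shot("side")
for p in packs(im,"side",.225): print(p[0],p[1:4],p[4])
cv2.imwrite("pics/p8.png",cv2.resize(im[140:240,180:280],None,fx=5,fy=5,interpolation=cv2.INTER_CUBIC))
```

```text
t 26.95 p [0.5169 0.1307 0.2086] psi 176.71 F [-0.9  1.  -0.7] w 0.0394 41.318727135658264
(array([-0.0003,  0.0004,  0.072 ]), array([ 0.0003, -0.0022, -0.001 ]))
[ 6.2887 -6.7355] (87123.6953125, 1792.0347900390625, -50.1686897277832) (202.80034423407918, 19.761044176706825)
```

View pics/p8.png

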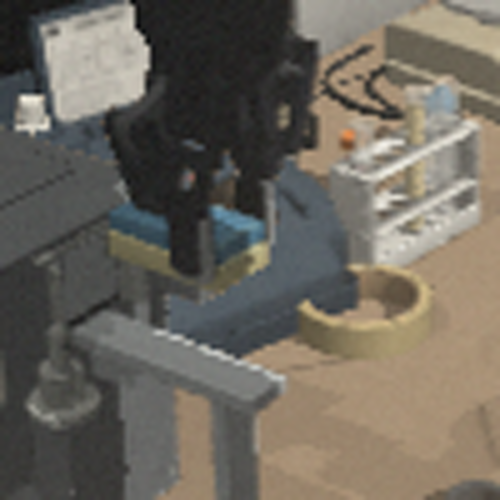

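Pack C is held level over the rail with its long end towards the mouth. I lay it down.

Request:
servo_tool --series '[[[0,0,0.05],[0,-0.002,-0.001],0.6],[[0,0,0.072],[0,-0.002,-0.001],0.6],[[0,0,0.072],[0,-0.002,-0.001],0.6],[[0,0,0.072],[0,-0.002,-0.001],-0.3],[[0,0,0.072],[0,-0.002,-0.001],-0.3],[[0,0,0.072],[0,-0.002,-0.001],-0.3],[[0,0,0],[0,-0.002,-0.001],-0.3],[[0,0,-0.005],[0,-0.002,-0.001],-0.3],[[0.06,0,-0.005],[0,-0.002,-0.001],1],[[0.06,0,-0.005],[0,-0.002,-0.001],1],[[0.06,0,-0.005],[0,-0.002,-0.001],1],[[0.06,0,-0.005],[0,-0.002,-0.001],1]]'

```text
clock: 28.5
eef_pos: [0.4702, 0.1334, 0.2135]
ee_rot: [[-0.999, 0.054, 0.002], [0.054, 0.999, 0.0], [-0.002, 0.001, -1.0]]
wrist_force: [-0.4, 1.0, -0.7]
gripper_width: 0.0002
grip_force: 0.0
```

Run:
```python
from h import *
st();print(go([*box(-.145),.155],176.8),go([*box(-.018),.155],176.8))
im=shot("side")
for p in packs(im,"side",.17): print(p[0],p[1:4],p[4])
```

```text
t 28.5 p [0.4702 0.1334 0.2135] psi 176.93 F [-0.4  1.  -0.7] w 0.0002 0.0
(array([0.0016, 0.0002, 0.0732]), array([0.0004, 0.0011, 0.0015])) (array([-0.1571, -0.0001,  0.0734]), array([0.0004, 0.0011, 0.0015]))
[0.5378 0.1338] (79.53982543945312, 47.73879623413086, -4.061195373535156) (217.68046928916493, 204.34644582470668)
[ 0.9    -3.4735] (878.312255859375, 190.82785034179688, -78.42613792419434) (398.04796163069545, 52.71342925659472)
[  8.5906 -10.6073] (259921344.0, 180400.0, -52.86375427246094) (222.95137914913508, 15.59093034128097)
```

Request:
servo_tool --series '[[[0.002,0,0.073],[0,0,0.001],1],[[0.002,0,0.073],[0,0,0.001],1],[[-0.03,0,0.073],[0,0,0.001],1],[[-0.06,0,0.073],[0,0,0.001],1],[[-0.085,0,0.073],[0,0,0.001],1],[[-0.11,0,0.073],[0,0,0.001],1],[[-0.135,0,0.073],[0,0,0.001],1],[[-0.148,0,0.073],[0,0,0.001],1],[[-0.157,0,0.073],[0,0,0.001],1],[[-0.157,0,0.073],[0,0,0.001],1],[[-0.08,0,0.06],[0,0,0.001],1],[[-0.06,0,-0.02],[0,0,0.001],-0.5]]'

```text
clock: 30.05
eef_pos: [0.5082, 0.1305, 0.22]
ee_rot: [[-0.998, 0.054, -0.019], [0.054, 0.999, -0.001], [0.018, -0.002, -1.0]]
wrist_force: [2.6, 0.3, 0.9]
gripper_width: 0.0171
grip_force: 0.0
```

Request:
servo_tool --series '[[[0,-0.3,-0.05],[0,0,0],-0.3],[[0,-0.36,-0.05],[0,0,0],-0.3],[[0,-0.36,-0.05],[0,0,0],-0.3],[[0,-0.36,-0.05],[0,0,0],-0.3],[[0,-0.36,-0.05],[0,0,0],-0.3],[[0,-0.36,-0.05],[0,0,0],-0.3]]'

```text
clock: 30.8
eef_pos: [0.5018, -0.1591, 0.2666]
ee_rot: [[-0.998, 0.059, 0.002], [0.059, 0.998, 0.0], [-0.002, 0.0, -1.0]]
wrist_force: [0.0, 0.5, 0.0]
gripper_width: 0.0553
grip_force: 0.0
```

Run:
```python
from h import *
st()
im=shot("side","s9");tp=shot("top","t9")
a=cv2.resize(im[150:290,160:300],(400,400),interpolation=cv2.INTER_CUBIC)
b=cv2.resize(tp[140:250,180:290],(400,400),interpolation=cv2.INTER_CUBIC)
cv2.imwrite("pics/p9.png",np.hstack([a,b]))
```

```text
t 30.8 p [ 0.5018 -0.1591  0.2666] psi 176.64 F [0.  0.5 0. ] w 0.0553 0.0
```

View pics/p9.png

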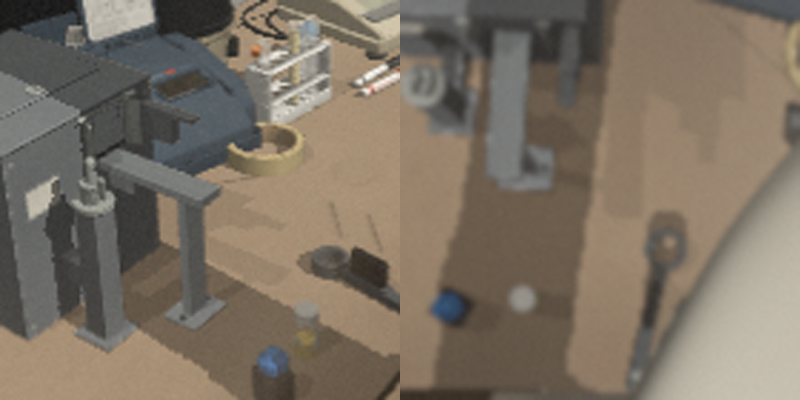

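All four packs are in, the flap is shut, and the bar is still at its starting place (hub near (665,248) in the right half). Next I measure the bar and spindle numerically.

Run:
```python
from h import *
np.set_printoptions(linewidth=250)
S=[.568,.2003]
for n in("top","side"):
    print(n,"pred pin top",proj(n,[*S,.191]),"flange",proj(n,[*S,.149]))
g=[cv2.cvtColor(cv2.imread(f"pics/{f}.png"),cv2.COLOR_BGR2GRAY) for f in("top0","s1","t9")]
print("top rows154-172 cols178-198");print(g[0][154:173,178:199])
print("side s1 rows 195-225 cols 181-203");print(g[1][197:226,181:204])
# bar from top t9 and s9
for f,n in(("t9","top"),("top0","top"),("s1","side")):
    im=cv2.cvtColor(cv2.imread(f"pics/{f}.png"),cv2.COLOR_BGR2GRAY)
    H=proj(n,[.439,0,.016])[0].astype(int);print(f,H)
    if f!="s1": print(im[H[1]-8:H[1]+9,H[0]-8:H[0]+9])
    else: print(im[H[1]-8:H[1]+9,H[0]-11:H[0]+12])
```

```text
top pred pin top [[182.9151 161.0041]] flange [[185.6414 163.4363]]
side pred pin top [[190.9322 205.107 ]] flange [[192.3745 219.5577]]
top rows154-172 cols178-198
[[135 122 113 107 102 101 101 101 101 101 100  97  88  89  84  82  83  88  93  82  77]
 [144 137 129 125 120 117 113 114 112 111 112 109 104  98  90  86  84  92 101  82  68]
 [147 144 143 143 140 135 131 128 127 127 126 129 124 109  95  91  89  97 104  86  72]
 [148 149 148 148 145 140 133 128 126 127 129 133 128 112  96  90  91 103 112  94  81]
 [149 146 150 150 148 138 126 121 124 124 124 127 127 111  95  91  92 109 119 100  87]
 [148 148 149 152 147 136 124 123 135 136 124 122 128 117  99  92  95 106 117  99  87]
 [148 151 155 155 153 145 129 122 139 143 124 118 132 126 103  91  92 101 106  92  92]
 [149 154 161 161 156 149 129 115 126 135 122 114 134 133 109  91  91 101 101  88  97]
 [151 153 164 164 154 137 117 111 128 134 120 115 134 138 107  85  93 108 103  90 103]
 [151 154 161 165 153 127 111 118 135 134 115 115 137 137 103  77  85 105 101  89 100]
 [149 152 159 165 155 128 109 123 137 127 111 123 139 135 102  71
[... 6881 characters left out ...]
2  72  87  96  85  52  53  49  45]
 [101 101 103 102  94  78  85  89  88  93  91  82  79  71  67  74  90  92  65  53  47  48  46]
 [106 103 105 101  94  71  73  83  93  90  86  92  89  84  75  71  64  67  69  47  48  47  50]
 [132 104 102 104  95  67  70  68  75  82  87  96  95  87  67  61  63  70  59  47  47  47  47]
 [142 130 103 100  96  76  66  69  70  75  74  77  73  63  65  67  71  67  56  50  43  44  49]
 [141 141 132 105 100  89  71  70  68  74  77  77  77  76  65  65  66  66  62  49  49  47  46]
 [144 141 142 141 139 134  93  80  71  75  78  76  76  65  67  65  63  62  62  62  56  50  49]
 [146 142 143 138 140 140 140 137 114  88  89  87  85  78  79  67  64  58  64  59  62  60  57]]
```

Run:
```python
from h import *
np.set_printoptions(linewidth=250)
print("side proj hub",proj("side",[.4406,-.0007,.016]),proj("side",[.4385,0,.016]))
g=cv2.cvtColor(cv2.imread("pics/top0.png"),cv2.COLOR_BGR2GRAY).astype(float)
H=plane("top",[252.9,208.3],.016)[0,:2]
for r in range(214,248):
    row=g[r,236:262];bg=102 if r<999 else 0;w=np.clip(90-row,0,None);w[w<6]=0
    if w.sum()<20: print(r,"-",row.min());continue
    c=236+(w*np.arange(26)).sum()/w.sum();z=.042 if 218<=r<=231 else .012
    P=plane("top",[c,r],z)[0,:2];d=P-H;print(r,round(c,2),(w>0).sum(),row.min(),P,np.degrees(np.arctan2(d[1],d[0])).round(1),np.hypot(*d).round(4))
```

```text
side proj hub [[274.7031 239.0948]] [[275.2056 239.4322]]
214 252.2 6 67.0 [0.4206 0.0007] 172.7 0.019
215 251.55 6 68.0 [0.4172 0.0029] 168.4 0.0226
216 251.07 5 68.0 [0.4139 0.0044] 166.5 0.0262
217 250.52 6 56.0 [0.4105 0.0063] 164.6 0.0299
218 250.28 6 47.0 [0.4062 0.0061] 166.8 0.0341
219 250.03 5 48.0 [0.4029 0.0069] 166.7 0.0375
220 249.88 5 47.0 [0.3996 0.0074] 167.1 0.0408
221 249.59 6 48.0 [0.3964 0.0083] 166.9 0.0441
222 249.37 6 45.0 [0.3931 0.009 ] 167.0 0.0475
223 249.13 6 45.0 [0.3899 0.0098] 166.9 0.0508
224 249.03 6 45.0 [0.3866 0.0101] 167.4 0.0541
225 248.62 6 46.0 [0.3834 0.0114] 166.8 0.0575
226 248.39 6 44.0 [0.3801 0.0122] 166.8 0.0608
227 248.19 6 47.0 [0.3769 0.0128] 166.9 0.0641
228 248.09 6 43.0 [0.3737 0.0131] 167.3 0.0674
229 247.98 6 48.0 [0.3704 0.0135] 167.6 0.0706
230 247.7 6 56.0 [0.3672 0.0144] 167.5 0.074
231 247.33 6 66.0 [0.3639 0.0156] 167.1 0.0774
232 247.31 6 69.0 [0.3607 0.0168] 166.8 0.0808
233 247.24 6 69.0 [0.3574 0.017 ] 167.2 0.0841
234 246.71 6 69.0 [0.3541 0.0187] 166.5 0.0877
235 246.56 6 68.0 [0.3508 0.0192] 166.7 0.091
236 246.41 6 68.0 [0.3475 0.0197] 166.9 0.0944
237 246.05 5 68.0 [0.3442 0.0209] 166.7 0.0979
238 245.63 6 68.0 [0.3409 0.0223] 166.3 0.1014
239 245.5 6 67.0 [0.3376 0.0227] 166.5 0.1047
240 245.45 6 69.0 [0.3343 0.0229] 166.9 0.108
241 245.55 6 70.0 [0.331  0.0225] 167.4 0.1111
242 245.63 5 75.0 [0.3277 0.0222] 167.9 0.1143
243 244.59 4 80.0 [0.3244 0.0257] 166.6 0.1182
244 244.41 5 76.0 [0.3211 0.0263] 166.7 0.1216
245 244.4 6 69.0 [0.3178 0.0263] 167.1 0.1248
246 244.02 5 69.0 [0.3145 0.0275] 166.8 0.1283
247 246.15 5 79.0 [0.3112 0.0205] 170.2 0.1301
```

Run:
```python
from h import *
st();print(go([.3899,.011,.10],167))
```

```text
t 30.9 p [ 0.5019 -0.1566  0.2664] psi 176.8 F [0.4 0.4 0.7] w 0.0554 0.0
(array([0.1518, 0.2012, 0.2079]), array([0.0007, 0.0009, 0.114 ]))
```

Request:
servo_tool --series '[[[0.152,0.201,0.1],[0,0,0.114],0.1],[[0.152,0.201,0.208],[0,0,0.114],0.1],[[0.152,0.201,0.208],[0,0,0.114],0.1],[[0.152,0.201,0.208],[0,0,0.114],0.1],[[0.152,0.201,0.208],[0,0,0.114],0.1],[[0.152,0.201,0.208],[0,0,0.114],0.1]]' --force 90

```text
clock: 31.65
eef_pos: [0.3898, 0.0116, 0.1]
ee_rot: [[-0.975, 0.221, 0.002], [0.221, 0.975, 0.001], [-0.001, 0.001, -1.0]]
wrist_force: [0.4, 0.6, 0.5]
gripper_width: 0.0384
grip_force: 0.0
```

Run:
```python
from h import *
st();print(go([.3899,.011,.018],167))
# bar unmoved? side view compare
a=cv2.cvtColor(cv2.imread("pics/s1.png"),cv2.COLOR_BGR2GRAY)[232:262,262:320].astype(int);b=cv2.cvtColor(shot("side","s10"),cv2.COLOR_BGR2GRAY)[232:262,262:320].astype(int)
m=lambda x:np.argwhere(x<62).mean(0)+[232,262]
print(m(a),(a<62).sum(),m(b),(b<62).sum())
```

```text
t 31.65 p [0.3898 0.0116 0.1   ] psi 167.22 F [0.4 0.6 0.5] w 0.0384 0.0
(array([-0.0001, -0.0008,  0.1025]), array([0.0006, 0.001 , 0.0025]))
[247.7828 291.4949] 198 [246.5068 291.3041] 148
```

Request:
servo_tool --series '[[[0,-0.001,0.06],[0,0.001,0.0025],0.1],[[0,-0.001,0.1025],[0,0.001,0.0025],0.1],[[0,-0.001,0.1025],[0,0.001,0.0025],0.1],[[0,-0.001,0.1025],[0,0.001,0.0025],0.1],[[0,-0.001,0.1025],[0,0.001,0.0025],0.9],[[0,-0.001,0.1025],[0,0.001,0.0025],0.9],[[0,-0.001,0.1025],[0,0.001,0.0025],0.9],[[0,-0.001,0.1025],[0,0.001,0.0025],0.9],[[0,-0.001,0.1025],[0,0.001,0.0025],0.9]]'

```text
clock: 32.83
eef_pos: [0.3911, 0.0096, 0.0192]
ee_rot: [[-0.974, 0.228, 0.003], [0.228, 0.974, 0.0], [-0.003, 0.001, -1.0]]
wrist_force: [-1.1, -0.4, 10.7]
gripper_width: 0.0093
grip_force: 88.3
```

Run:
```python
from h import *
st();print(go([.3899,.011,.23],167))
```

```text
t 32.825 p [0.3911 0.0096 0.0192] psi 166.84 F [-1.1 -0.4 10.7] w 0.0093 88.30713987350464
(array([ 0.0011,  0.0016, -0.2635]), array([ 0.0005,  0.002 , -0.0018]))
```

Request:
servo_tool --series '[[[0,0,-0.1],[0,0,0],0.9],[[0,0,-0.2],[0,0,0],0.9],[[0,0,-0.27],[0,0,0],0.9],[[0,0,-0.27],[0,0,0],0.9],[[0,0,-0.27],[0,0,0],0.9],[[0,0,-0.27],[0,0,0],0.9]]'

```text
clock: 33.58
eef_pos: [0.3894, 0.0098, 0.2329]
ee_rot: [[-0.974, 0.228, -0.001], [0.228, 0.974, 0.001], [0.001, 0.001, -1.0]]
wrist_force: [0.6, -0.6, -2.5]
gripper_width: 0.009
grip_force: 88.7
```

Run:
```python
from h import *
st();print(go([.5175,.2031,.235],176.8))
```

```text
t 33.575 p [0.3894 0.0098 0.2329] psi 166.85 F [ 0.6 -0.6 -2.5] w 0.009 88.6514675617218
(array([-0.1009,  0.2717, -0.0025]), array([ 0.0006, -0.0007, -0.1158]))
```

Request:
servo_tool --series '[[[-0.08,0.22,-0.003],[0,0,-0.116],0.9],[[-0.101,0.272,-0.003],[0,0,-0.116],0.9],[[-0.101,0.272,-0.003],[0,0,-0.116],0.9],[[-0.101,0.272,-0.003],[0,0,-0.116],0.9],[[-0.101,0.272,-0.003],[0,0,-0.116],0.9],[[-0.101,0.272,-0.003],[0,0,-0.116],0.9],[[-0.101,0.272,-0.003],[0,0,-0.116],0.9]]'

```text
clock: 34.45
eef_pos: [0.5176, 0.2023, 0.236]
ee_rot: [[-0.998, 0.057, -0.001], [0.057, 0.998, 0.001], [0.001, 0.001, -1.0]]
wrist_force: [-0.3, -0.0, -2.0]
gripper_width: 0.0091
grip_force: 88.8
```

Run:
```python
from h import *
np.set_printoptions(linewidth=250)
st();s=ctrl.read_state();p=s["eef_pos"]
x=s["ee_rot"][:,0];hub=p-.0506*x+[0,0,-.0192];print("hub est",hub,go([.5175,.2031,.235],176.8))
im=cv2.cvtColor(shot("side","s11"),cv2.COLOR_BGR2GRAY)
print("pred hub ctr bottom",proj("side",hub),"top",proj("side",hub+[0,0,.016]),"pin top",proj("side",[.568,.2003,.191]))
t=np.linspace(0,2*np.pi,60)
E=proj("side",np.c_[hub[0]+.02*np.cos(t),hub[1]+.02*np.sin(t),np.full(60,hub[2]+.016)]);print("ellipse",E.min(0),E.max(0))
E=proj("side",np.c_[hub[0]+.02*np.cos(t),hub[1]+.02*np.sin(t),np.full(60,hub[2])]);print("ellipse bot",E.min(0),E.max(0))
print(im[184:216,176:212])
```

```text
t 34.45 p [0.5176 0.2023 0.236 ] psi 176.76 F [-0.3 -0.  -2. ] w 0.0091 88.83228421211243
hub est [0.5682 0.1994 0.2168] (array([0.0002, 0.001 , 0.0013]), array([ 0.0003, -0.0005, -0.0005]))
pred hub ctr bottom [[190.2107 195.7556]] top [[189.6377 189.9231]] pin top [[190.9322 205.107 ]]
ellipse [181.2068 186.1455] [198.0201 193.8606]
ellipse bot [181.854  191.8958] [198.5202 199.777 ]
[[ 79  83  80 ...  32  48  66]
 [ 81  80  77 ...  32  50  66]
 [ 80  79  83 ...  29  44  66]
 ...
 [ 70  79  91 ...  92  91  96]
 [ 91  92  90 ...  93  89  90]
 [ 92  89  91 ... 102  96  94]]
```

Request:
servo_tool --series '[[[0,0.001,0.015],[0,0,0],0.9],[[0,0.001,0.03],[0,0,0],0.9],[[0,0.001,0.045],[0,0,0],0.9],[[0,0.001,0.057],[0,0,0],0.9],[[0,0.001,0.057],[0,0,0],0.9],[[0,0.001,0.057],[0,0,0],0.9]]'

```text
clock: 35.25
eef_pos: [0.5185, 0.2041, 0.191]
ee_rot: [[-0.998, 0.056, 0.001], [0.056, 0.998, 0.001], [-0.001, 0.001, -1.0]]
wrist_force: [0.9, -0.3, -1.1]
gripper_width: 0.0091
grip_force: 88.8
```

Run:
```python
from h import *
import sys
np.set_printoptions(linewidth=250,threshold=sys.maxsize)
st();print(ctrl.read_state()["moment"])
im=cv2.cvtColor(shot("side","s12"),cv2.COLOR_BGR2GRAY)
hub=np.array([.568,.2,.1705]);t=np.linspace(0,2*np.pi,60)
for z in(.016,0):
  E=proj("side",np.c_[hub[0]+.02*np.cos(t),hub[1]+.02*np.sin(t),np.full(60,hub[2]+z)]);print(z,E.min(0),E.max(0))
print(im[194:222,176:206])
```

```text
t 35.25 p [0.5185 0.2041 0.191 ] psi 176.82 F [ 0.9 -0.3 -1.1] w 0.0091 88.81702780723572
[0.0168 0.0366 0.0307]
0.016 [182.9462 202.6247] [199.3493 210.8089]
0 [183.5702 208.1061] [199.8317 216.4358]
[[ 84  83  70  56  48  46  50  54  52  54  53  26  27  31  32  23  42  42  39  39  29  30  33  36  43  52  31  33  35  33]
 [ 74  60  53  45  56  51  51  56  53  50  53  47  25  25  29  31  29  41  40  39  23  27  32  30  32  30  29  29  29  32]
 [ 51  47  54  53  55  50  50  49  51  48  52  52  40  33  27  28  30  31  41  35  41  32  25  26  28  24  34  35  29  27]
 [ 53  51  53  51  55  53  50  51  52  53  52  57  51  38  24  25  31  28  34  45  39  31  30  29  27  33  34  30  28  28]
 [ 52  53  52  53  49  55  54  52  52  53  49  51  52  54  46  33  24  30  30  37  39  29  33  32  29  32  31  30  30  35]
 [ 55  55  49  53  51  51  48  49  52  55  52  50  44  59  67  71  57  37  31  34  31  32  26  24  30  30  29  33  26  28]
 [ 50  55  51  51  53  50  53  51  53  54  55  52  50  53  67  74  74  75  74  59  42  27  28  32  29  25  30  30  33  35]
 [ 54  52  50  49  55  54  54  52  49 
[... 1845 characters left out ...]
 49  55  62  70  64  65  61  61  69  67  68  66  66  56  48  51  43  50  45  49  47]
 [ 92  88  91  89  85  63  53  50  52  54  57  83  77  69  67  67  67  68  67  68  71  83  85  65  47  46  48  49  46  50]
 [ 93  90  92  91  94  59  50  50  53  54  83 103  78  80  71  70  67  70  66  68  70  85  89  85  57  53  54  52  59  52]
 [ 92  91  90  89  90  61  52  56  53  72 106 103  82  78  74  75  70  71  73  75  75  84  91  86  60  55  57  65 100  77]
 [ 88  92  91  88  77  60  56  53  53  95 103 106  92  76  76  76  74  70  80  89  85  92  90  84  57  54  55  64 100  98]
 [ 91  93  88  76  59  55  54  52  52  84 102 103 105  83  74  74  80  74  82  95  95  91  86  70  56  54  54  61  98 100]]
```

The printed values show the bright pin (columns 190–192) standing inside the dark ring and no contact force. I lower onto the shoulder.

Request:
servo_tool --series '[[[0.0013,-0.001,0.004],[0,0,0],0.9],[[0.0013,-0.001,0.008],[0,0,0],0.9],[[0.0013,-0.001,0.012],[0,0,0],0.9],[[0.0013,-0.001,0.015],[0,0,0],0.9],[[0.0013,-0.001,0.015],[0,0,0],0.9]]'

```text
clock: 35.92
eef_pos: [0.5182, 0.2033, 0.1789]
ee_rot: [[-0.998, 0.056, 0.002], [0.056, 0.998, 0.001], [-0.002, 0.001, -1.0]]
wrist_force: [6.5, 1.0, -1.1]
gripper_width: 0.0091
grip_force: 89.1
```

Run:
```python
from h import *
st();print(ctrl.read_state()["moment"],go([.5175,.2031,.178],176.8))
```

```text
t 35.925 p [0.5182 0.2033 0.1789] psi 176.81 F [ 6.5  1.  -1.1] w 0.0091 89.10887360572815
[ 0.182  -1.4156  0.1008] (array([ 0.0008, -0.0003,  0.0011]), array([0.0008, 0.0014, 0.0001]))
```

Request:
servo_tool --series '[[[-0.0032,0,0],[0,0,0],0.9],[[-0.0032,0,0.002],[0,0,0],0.9],[[-0.0032,0,0.002],[0,0,0],0.9]]'

```text
clock: 36.3
eef_pos: [0.5194, 0.2031, 0.1777]
ee_rot: [[-0.998, 0.056, 0.0], [0.056, 0.998, 0.001], [-0.0, 0.001, -1.0]]
wrist_force: [-1.9, -0.3, 6.2]
gripper_width: 0.0093
grip_force: 90.3
```

```bash
cat >> h.py <<'E'
def arc(S,L,ths,z):
    for t in ths:
        a=np.radians(t);s,r=go([S[0]+L*np.cos(a),S[1]+L*np.sin(a),z],t);print(t,s,r)
E
python3 - <<'E'
from h import *
st();print(ctrl.read_state()["moment"]);arc([.5705,.2003],.0504,[182,187,192,197,202,207],.178)
E
```

```text
t 36.3 p [0.5194 0.2031 0.1777] psi 176.81 F [-1.9 -0.3  6.2] w 0.0093 90.32363891601562
[-0.0629  0.1207  0.0205]
182 [-0.0012 -0.0056 -0.0004] [ 0.0006  0.0001 -0.0603]
187 [-0.0019 -0.011  -0.0004] [ 0.0006  0.0002 -0.1185]
192 [-0.0031 -0.0164 -0.0004] [ 0.0006  0.0002 -0.1767]
197 [-0.0048 -0.0216 -0.0004] [ 0.0006  0.0002 -0.2349]
202 [-0.0069 -0.0267 -0.0004] [ 0.0006  0.0002 -0.2931]
207 [-0.0094 -0.0316 -0.0004] [ 0.0005  0.0003 -0.3512]
```

It rides on the shoulder with a 6 N upward reaction. I start turning in arcs.

Request:
servo_tool --series '[[[-0.001,-0.006,0],[0,0,-0.06],0.9],[[-0.002,-0.011,0],[0,0,-0.119],0.9],[[-0.003,-0.016,0],[0,0,-0.177],0.9],[[-0.005,-0.022,0],[0,0,-0.235],0.9],[[-0.007,-0.027,0],[0,0,-0.293],0.9],[[-0.009,-0.032,0],[0,0,-0.351],0.9],[[-0.009,-0.032,0],[0,0,-0.351],0.9]]'

```text
clock: 37.17
eef_pos: [0.5259, 0.1773, 0.1777]
ee_rot: [[-0.892, -0.453, 0.001], [-0.453, 0.892, 0.002], [-0.002, 0.001, -1.0]]
wrist_force: [1.1, 0.8, 5.8]
gripper_width: 0.0094
grip_force: 89.8
```

Run:
```python
from h import *
st();print(ctrl.read_state()["moment"]);arc([.5705,.2003],.0504,[207,212,217,222,227,232,237,242],.178)
```

```text
t 37.175 p [0.5259 0.1773 0.1777] psi -153.07 F [1.1 0.8 5.8] w 0.0094 89.79992508888245
[ 0.5678 -0.6426 -0.0146]
207 [ 0.0003  0.0003 -0.0004] [ 0.0006  0.0014 -0.0008]
212 [ 0.0001 -0.0052 -0.0004] [ 0.0006  0.0014 -0.059 ]
217 [-0.0007 -0.0106 -0.0004] [ 0.0005  0.0014 -0.1171]
222 [-0.0019 -0.016  -0.0004] [ 0.0004  0.0014 -0.1753]
227 [-0.0035 -0.0212 -0.0004] [ 0.0004  0.0015 -0.2335]
232 [-0.0056 -0.0263 -0.0004] [ 0.0003  0.0015 -0.2917]
237 [-0.0082 -0.0312 -0.0004] [ 0.0002  0.0015 -0.3499]
242 [-0.0111 -0.0358 -0.0004] [ 0.0002  0.0015 -0.408 ]
```

Request:
servo_tool --series '[[[0,-0.005,0],[0,0,-0.059],0.9],[[-0.001,-0.011,0],[0,0,-0.117],0.9],[[-0.002,-0.016,0],[0,0,-0.175],0.9],[[-0.0035,-0.021,0],[0,0,-0.234],0.9],[[-0.0056,-0.026,0],[0,0,-0.292],0.9],[[-0.008,-0.031,0],[0,0,-0.35],0.9],[[-0.011,-0.036,0],[0,0,-0.408],0.9],[[-0.011,-0.036,0],[0,0,-0.408],0.9]]'

```text
clock: 38.17
eef_pos: [0.5461, 0.156, 0.1766]
ee_rot: [[-0.471, -0.882, -0.001], [-0.882, 0.471, 0.002], [-0.001, 0.002, -1.0]]
wrist_force: [0.9, 4.2, 0.3]
gripper_width: 0.0092
grip_force: 89.1
```

Run:
```python
from h import *
st();print(ctrl.read_state()["moment"]);arc([.5705,.2003],.0504,[242,247,252,257,260,263,265,267,268],.178)
```

```text
t 38.175 p [0.5461 0.156  0.1766] psi -118.07 F [0.9 4.2 0.3] w 0.0092 89.10724639892578
[ 0.9944 -0.2586  0.0268]
242 [-0.0003 -0.001  -0.0017] [ 0.0012  0.0007 -0.0009]
247 [-0.0005 -0.0064 -0.0017] [ 0.0012  0.0007 -0.059 ]
252 [-0.0013 -0.0119 -0.0017] [ 0.0012  0.0008 -0.1172]
257 [-0.0025 -0.0173 -0.0017] [ 0.0011  0.0008 -0.1754]
260 [-0.0034 -0.0204 -0.0017] [ 0.0011  0.0009 -0.2103]
263 [-0.0045 -0.0235 -0.0018] [ 0.0011  0.0009 -0.2452]
265 [-0.0053 -0.0256 -0.0018] [ 0.0011  0.0009 -0.2685]
267 [-0.0062 -0.0276 -0.0018] [ 0.0011  0.0009 -0.2917]
268 [-0.0067 -0.0286 -0.0018] [ 0.0011  0.0009 -0.3034]
```

Request:
servo_tool --series '[[[-0.0015,-0.006,-0.0005],[0,0,-0.059],0.9],[[-0.0023,-0.0114,-0.0005],[0,0,-0.117],0.9],[[-0.0035,-0.017,-0.0005],[0,0,-0.175],0.9],[[-0.0044,-0.02,-0.0005],[0,0,-0.21],0.9],[[-0.0055,-0.023,-0.0005],[0,0,-0.245],0.9],[[-0.0055,-0.023,-0.0005],[0,0,-0.245],0.9]]'

```text
clock: 38.92
eef_pos: [0.5638, 0.151, 0.1769]
ee_rot: [[-0.123, -0.992, -0.002], [-0.992, 0.123, 0.001], [-0.001, 0.002, -1.0]]
wrist_force: [-0.8, 3.0, -2.4]
gripper_width: 0.009
grip_force: 88.9
```

Run:
```python
from h import *
st();print(ctrl.read_state()["moment"]);arc([.5705,.2010],.0504,[263,264,265,266,267,268,269],.176)
```

```text
t 38.925 p [0.5638 0.151  0.1769] psi -97.05 F [-0.8  3.  -2.4] w 0.009 88.90456795692444
[0.6928 0.2161 0.0816]
263 [-0.     -0.0006  0.0011] [ 0.0014  0.0005 -0.0006]
264 [-0.     -0.0017  0.0011] [ 0.0014  0.0005 -0.0122]
265 [-0.0001 -0.0028  0.0011] [ 0.0014  0.0005 -0.0239]
266 [-0.0001 -0.0039  0.0011] [ 0.0014  0.0005 -0.0355]
267 [-0.0002 -0.005   0.0011] [ 0.0014  0.0005 -0.0471]
268 [-0.0003 -0.0061  0.0011] [ 0.0014  0.0005 -0.0588]
269 [-0.0004 -0.0072  0.0011] [ 0.0014  0.0005 -0.0704]
```

Request:
servo_tool --series '[[[-0.0005,-0.002,0],[0,0,-0.012],0.9],[[-0.0005,-0.003,0],[0,0,-0.024],0.9],[[-0.0005,-0.004,0],[0,0,-0.036],0.9],[[-0.0005,-0.005,0],[0,0,-0.045],0.9],[[-0.0005,-0.005,0.003],[0,0,-0.045],0.9],[[-0.0005,-0.005,0.006],[0,0,-0.045],0.9],[[-0.0005,-0.005,0.006],[0,0,-0.045],0.9]]'

```text
clock: 39.8
eef_pos: [0.5686, 0.1513, 0.1729]
ee_rot: [[-0.053, -0.999, 0.0], [-0.999, 0.053, 0.002], [-0.002, -0.0, -1.0]]
wrist_force: [-2.6, 6.7, -1.0]
gripper_width: 0.009
grip_force: 89.2
```

Run:
```python
from h import *
st();print(ctrl.read_state()["moment"]);arc([.5705,.2010],.0504,[265,266.8,268,270],.167)
```

```text
t 39.8 p [0.5686 0.1513 0.1729] psi -93.01 F [-2.6  6.7 -1. ] w 0.009 89.20357704162598
[1.4052 0.6961 0.0854]
265 [0.0008 0.0031 0.0074] [-0.0001  0.0015  0.0231]
266.8 [0.0009 0.0011 0.0074] [-0.0001  0.0015  0.0022]
268 [ 0.0009 -0.0002  0.0074] [-0.0001  0.0015 -0.0118]
270 [ 0.0008 -0.0024  0.0074] [-0.0001  0.0015 -0.035 ]
```

The tab has entered the keyway (z is down to 0.173 with no vertical load). I lower it fully home, easing the side force.

Request:
servo_tool --series '[[[-0.0012,0.0005,0.003],[0,0,0],0.9],[[-0.0012,0.0005,0.006],[0,0,0],0.9],[[-0.0012,0.0005,0.008],[0,0,0],0.9],[[-0.0012,0.0005,0.0095],[0,0,0],0.9],[[-0.0012,0.0005,0.0095],[0,0,0],0.9]]'

```text
clock: 40.42
eef_pos: [0.5687, 0.1513, 0.1677]
ee_rot: [[-0.053, -0.999, 0.004], [-0.999, 0.053, 0.001], [-0.001, -0.003, -1.0]]
wrist_force: [-8.3, -0.7, 19.7]
gripper_width: 0.0093
grip_force: 92.3
```

Run:
```python
from h import *
st();print(ctrl.read_state()["moment"])
```

```text
t 40.425 p [0.5687 0.1513 0.1677] psi -93.05 F [-8.3 -0.7 19.7] w 0.0093 92.28360772132874
[0.4615 1.7438 0.1999]
```

It is seated: TCP at 0.1677 matches the expected home height, with 20 N from the flange. I let go and lift away.

Request:
servo_tool --series '[[[0,0.0005,-0.002],[0,0,0],0.9],[[0,0.0005,-0.002],[0,0,0],0.4],[[0,0.0005,-0.002],[0,0,0],0.4],[[0,0.0005,-0.002],[0,0,0],0.4],[[0,0.0005,-0.002],[0,0,0],0.4],[[0,0.0005,-0.05],[0,0,0],0.4],[[0,0.0005,-0.1],[0,0,0],0.4],[[0,0.0005,-0.1],[0,0,0],0.4]]'

```text
clock: 41.42
eef_pos: [0.5692, 0.1517, 0.2481]
ee_rot: [[-0.053, -0.999, 0.006], [-0.999, 0.053, 0.001], [-0.002, -0.005, -1.0]]
wrist_force: [0.5, 0.6, -1.1]
gripper_width: 0.0252
grip_force: 0.0
```

Request:
servo_tool --series '[[[0.3,0.08,-0.03],[0,0,0],0.4],[[0.4,0.08,-0.03],[0,0,0],0.4],[[0.4,0.08,-0.03],[0,0,0],0.4],[[0.4,0.08,-0.03],[0,0,0],0.4],[[0.4,0.08,-0.03],[0,0,0],0.4],[[0.4,0.08,-0.03],[0,0,0],0.4],[[0.4,0.08,-0.03],[0,0,0],0.4]]'

```text
clock: 42.3
eef_pos: [0.4869, -0.1651, 0.2681]
ee_rot: [[-0.055, -0.998, -0.001], [-0.998, 0.055, 0.002], [-0.002, 0.001, -1.0]]
wrist_force: [-0.3, 0.9, 0.5]
gripper_width: 0.026
grip_force: 0.0
```

Run:
```python
from h import *
st()
tp=shot("top","t13");sd=shot("side","s13")
g=cv2.cvtColor(tp,cv2.COLOR_BGR2GRAY).astype(float)
S=np.array([.5703,.201])
# grip (black) centroid in both views vs prediction at home
P=np.array([*(S+.052*np.array([-.0558,-.998])),.149+.028])
for n,im,z in(("top",tp,0),("side",sd,0)):
    q=cv2.cvtColor(im,cv2.COLOR_BGR2GRAY);u=proj(n,P)[0];x,y=u.astype(int);w=q[y-14:y+15,x-16:x+17]
    m=(w<60).astype(np.uint8);k,l,st_,c=cv2.connectedComponentsWithStats(m)
    print(n,"pred grip",u,[(st_[i,4],st_[i,2:4].tolist(),(c[i]+[x-16,y-14]).round(1)) for i in range(1,k) if st_[i,4]>12])
T=np.array([*(S+.132*np.array([-.0558,-.998])),.161]);print("pred tip",proj("top",T),proj("side",T))
x,y=proj("top",T)[0].astype(int);print(g[y-8:y+9,x-10:x+13].astype(int))
for p in packs(tp,ar=40): print(p[0],p[4])
```

```text
t 42.3 p [ 0.4869 -0.1651  0.2681] psi -93.15 F [-0.3  0.9  0.5] w 0.026 0.0
top pred grip [200.9877 162.02  ] [(np.int32(22), [7, 4], array([191.1, 150.1])), (np.int32(23), [4, 8], array([202.8, 150.8])), (np.int32(85), [22, 6], array([203.7, 162.3])), (np.int32(19), [5, 6], array([194.4, 167.8]))]
side pred grip [204.786  201.4505] [(np.int32(14), [2, 12], array([188.3, 199.8])), (np.int32(255), [28, 20], array([206.9, 203.3]))]
pred tip [[228.2535 164.402 ]] [[224.9066 194.8637]]
[[ 56  55  54  56  56  65  77  85  84  84  76  63  53  53  56  57  62  74
   83  85  97 116 123]
 [ 73  67  68  68  68  76  87  87  86  80  74  64  62  64  66  64  69  80
   83  86  99 116 124]
 [ 82  81  81  80  81  82  89  85  84  82  76  69  75  80  79  79  78  82
   87  90 104 119 123]
 [ 85  85  83  86  84  85  86  84  81  79  71  70  81  84  86  85  85  85
   86  95 113 123 125]
 [ 82  81  80  83  82  82  82  81  79  74  66  70  81  86  85  87  86  83
   86  99 117 123 125]
 [ 73  70  73  73  73  75  78  84  81  77  68  71  82  87  86  86  86  85
   85  98 116 124 125]
 [ 65  67  65  67  67  71  79 
[... 565 characters left out ...]
  95  94  92  89  90  90  89  89  94  97  96  98  96  93  91
  100 119 126 124 125]
 [ 96  97  97  97  96  93  93  88  89  90  92  95  95  97  97  97  95  95
  101 117 126 125 124]
 [ 97  96  96  94  92  92  91  91  92  95  96  97  96  96  97  97  95  94
  103 117 125 125 125]
 [ 95  94  91  88  87  89  87  89  93  94  95  96  96  98  96  96  96  99
  111 122 125 126 124]
 [ 88  88  87  86  84  86  87  87  87  88  89  90  96  96  97  97  98 107
  121 127 127 125 126]]
[0.2558 0.5461] (87.35555555555555, 263.21777777777777)
[ 0.4704 -0.8777] (507.5508982035928, 198.4890219560878)
[ 0.7322 -0.4462] (382.67829457364337, 122.72868217054263)
[0.9487 0.1475] (210.56296296296296, 61.74444444444445)
```

```bash
python3 -c "
from cell import ctrl
print(ctrl.close_job())"
```

```text
the job is handed in; nothing more can be done
None
```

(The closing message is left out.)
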